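# Lock the marking fixture with the mallet under a safety stop

### The job

Make the marking machine safe by pressing its mushroom stop button fully down, then take the mallet off its rest and, with a brisk downward blow of the mallet's head, drive fully home the one block pin on the perforated bed that still stands proud. Lay the mallet back on its rest the way it lay, let go, and last turn the collar around the stop button clockwise (seen from above) as far as it goes, so that the button stands fully up again. Drive the pin with nothing but the mallet, and leave the other things where they are.

Things in the scene. Friction and masses are not known exactly. Their poses are not given: they have to be found in the camera images.
- station: fixed grey box of the stop, 110 (x) x 100 (y) x 45 mm, standing on the table left or right of the bed; origin: centre of its underside. On its top, centred, are the stop's collar and button
- stop_top (a point): centre of the flat top (24 mm across) of the black mushroom button, 34 mm across at its edge, rising from the middle of the collar; moves down with the button. Its top is 14 mm above the collar's top when up and 6 mm when pressed fully down (88 and 80 mm above the table)
- stop (a joint): how far the button is pressed: 0 up, 0.008 m fully down. Pressing it takes 6 to 8 N all the way; it stays where it is left, and cannot be raised but by the collar. It is geared to the collar
- collar (a joint): turn of the collar, rad: 0 = button up, 1.0 = button fully down. Pressing the button turns the collar by itself anticlockwise (seen from above) by 1.0 rad; turning the collar back clockwise to its end stop at 0 raises the button. Turning takes less than 0.1 N m
- collar_top (a point): on the collar's axis (vertical), at the height of its upper rim: 74 mm above the table. The collar is a round knurled grey metal ring 52 mm in diameter and 26 mm tall, 3 mm above the station's top, a flange 62 mm across lying between; it can be gripped across at any yaw, fingertips staying above 48 mm over the table
- rest: fixed dark steel mallet rest, a base plate 200 (x) x 70 (y) x 6 mm with a fork 65 mm to -x of its centre: the fork's slot is 30 mm wide, flared at the top, its floor 31 mm and its prongs' tops 63 mm above the table. Origin: centre of its underside; stands left or right of the bed, on the other side from the stop
- rest_seat (a point): point on the top of the rest's base plate, 65 mm to +x of its centre, where the middle of the mallet head's lower face stands
- mallet: mallet, 0.25-0.4 kg: head = upright cylinder 40 mm across, 70 mm tall, rubber faces; straight wooden handle 22 mm wide, 20 mm high, from the head at mid height along -x, ending 170 mm from its axis. Origin: centre of the head's lower face; z up along the head. On the rest the head stands on rest_seat, the handle level in the fork along the rest's x. Centre of mass 22 mm to -x of the head's axis
- mallet_grip (a point): point on the handle's centre line, 45 mm from the head's axis and 35 mm above the head's lower face: a good place to grip across the handle from above (along the mallet's y)
- bed: fixed perforated aluminium plate, 200 (x) x 280 (y) x 12 mm, origin: centre of its underside
- block: fixed steel block on the bed, 50 x 50 x 40 mm, whose pin still stands proud; origin: centre of its underside, on the bed's top 12 mm above the table. The three blocks stand in a row on the bed, about 85 mm apart, in any order
- pin_top (a point): centre of the top of the proud pin's round dark head, 24 mm across and 8 mm thick, over the middle of its block; moves with the pin. With the pin home the head sits on the block and this point is 60 mm above the table; at the start it is 11 to 14 mm higher
- pin (a joint): how far the pin is driven down: 0 standing fully proud, 0.014 m home (head seated on the block). At the start 0 to 0.003. It is sprung but tight: driving takes 6 to 8 N, and it stays where it is left
- block_b: a like fixed block whose pin is already home (head seated, top 60 mm above the table); nothing to do on it
- block_c: another like block whose pin is already home; nothing to do on it
- casting: bystander: finned aluminium casting, 50 x 100 x 28 mm, lying on the bed in front of the pin blocks; leave it alone
- spacer: bystander: brass cylinder, 26 mm across, 28 mm tall, standing on the bed near the casting; leave it alone
- driver: bystander: screwdriver lying between the robot and the bed; leave it alone
- spanner: bystander: spanner lying beyond the bed; leave it alone
- housing: bystander: small open aluminium box, 70 x 50 x 30 mm, beyond the bed; leave it alone
- tape: bystander: grey ring, 70 mm across, 24 mm tall, beyond the bed; leave it alone
- cleaner: bystander: white bottle, 52 mm across, 140 mm tall, beyond the bed; leave it alone
Mind the look-alikes: they are no part of the job. What is shaped like the rest but orange or turquoise is not meant.

How it is judged:
On the way, in this order (a step that is already met when the one before it is completed fails the run):
1. the stop button is pressed fully down (at least 7 of 8 mm) (value of joint stop above 0.007 m), for 0.1 s.
2. the mallet is lifted off its rest in the gripper (height (world z) of mallet above 0.04 m and contact force between the fingers and mallet above 1 N), for 0.1 s.
3. the mallet strikes the proud pin: touching it and driving it down faster than 0.06 m/s (contact force between mallet and block above 0.5 N and velocity of joint pin above 0.06 m/s and value of joint pin below 0.012 m).
4. the pin is home, driven at least 12.5 of 14 mm (value of joint pin above 0.0125 m), for 0.2 s.
5. the mallet lies on its rest again, let go (distance between mallet and rest_seat below 0.015 m and angle between the x axis of mallet and the x axis of rest, either way round below 0.15 rad and x of mallet_grip in the frame of rest below 0.05 m and z of mallet in the frame of rest below 0.01 m and angle between mallet's own z axis and vertical below 0.1 rad and contact force between the fingers and mallet below 0.1 N and linear speed of mallet below 0.02 m/s), for 0.2 s.
6. the collar is turned clockwise to its end and the button stands up (value of joint stop below 0.001 m and value of joint collar below 0.125 rad), for 0.2 s.
At the end, for the whole second after the job is handed in: Pin driven at least 12.5 of 14 mm; mallet still and released on its rest (lower face within 15 mm of the seat, handle along the rest within 0.15 rad, towards the fork, upright within 0.1 rad); stop button within 1 mm of fully up, collar within 0.125 rad of its clockwise end (all of step 5 and all of step 6 and value of joint pin above 0.0125 m); the robot touches nothing.
It fails at once if the pin is pushed down by the gripper or arm itself (contact force between any of the fingers, the arm and block above 1 N and velocity of joint pin above 0.005 m/s).
It fails at once if a bystander is moved by more than 30 mm (distance of any of casting, spacer, driver, spanner, housing, tape, cleaner from where it was at the start of the episode above 0.03 m).
It also fails if it takes over 61 s, if anything falls off the work surface, if the arm or the gripper's body presses on something with over 40 N, if the wrist force passes 120 N, or if a joint passes its speed limit or range.

### The arm

A 6-joint arm with a two-finger parallel gripper is mounted at the origin on the work surface. World frame = base frame: x ahead of the robot, y to its left, z up, the work surface at z = 0. Lengths are in m, angles in rad, forces in N, time in s.
With the tool pointing down it reaches from about 0.35 to 0.775 m from the base axis. Payload 5.5 kg.
Tool frame: the origin (TCP) lies on the centre line of the jaws, within the pads' length; the fingertips stand 17 mm ahead of it and the grasp point (between the pads) lies 2 mm behind it; z points along the fingers, y is the direction in which the jaws open and shut (so a half turn about z gives the same grasp; the last joint's range is limited). The gripper opens to 85 mm and grips with 20 to 120 N. Pads are 22 mm wide; open, the fingers measure 114 mm over their backs; the gripper's body (76 mm by 85 mm) begins 54 mm behind the grasp point. The pads swing forward as they close: fully open they stand 13 mm farther back than shut.
Start: joints at [-1.27, 0.313, 0.046, 1.304, 0, 1.431], TCP at [0.245, -0.52, 0.248] pointing down, gripper open.
Joint ranges: [-2.76, 2.76], [-0.86, 1.69], [-1.03, 1.26], [-2.2, 2.34], [-1.47, 1.5], [-3.14, 3.14]. Speed limits (rad/s): [2.57, 2.57, 3.14, 3.14, 3.14, 3.14].

### API

Orientations are given as a unit quaternion [w, x, y, z].
In Python, from workcell import env gives the robot as it stands.
- The arm moves only by the tool servo_tool, never from a script. Its argument "increments" is a list of rows, each an object of numbers: "claw": the closure, from 0 (fully open) to 1 (shut); "x", "y", "z": the shift along the world's x, y, z in units of 25 mm (1.0 is 25 mm); "ax", "ay", "az": the turn, a rotation vector about the world's x, y, z in units of 8 degrees (1.0 is 8 degrees). A call has 1 to 5 rows; each row shifts and turns the commanded pose from where the row before left it; what a row does not reach is not made up. A row lasts 1/10 s, in which the tool goes at most 50 mm and 8.59 degrees, less where a joint would pass 70% of its speed; a pose out of reach is approached as far as the arm can. A call is refused whole if a number of a shift passes 1 or a number of a turn 1, either way. A call with a gripper value outside its range is refused whole. The fingers move at their own pace and stop on an object; "newtons" is the grip in N (left out, the last holds). Time passes only in rows, so rows that do not move let the fingers close. It gives the time, the measured TCP pose, the force and the opening at its end, in the units of the state.
- env.get_state(): the state, without advancing time (a new reading comes with each control period).
- env.read_camera(name): name is "scene" or "top"; returns the picture (384x512x3 uint8, red, green, blue); there is no depth.
- env.calibration(name): a dict with "K" (3x3 intrinsics, pixels), "distortion" ([k1, k2, p1, p2, k3] as OpenCV has them; the pictures are not rectified), "world_to_cam" (4x4, takes a point from world to camera coordinates). Camera axes: x right, y down, z forward; pixel columns grow to the right and rows downward; lengths in m; the calibration is good to about 2 mm. A picture is of the moment at which its call begins. calibration takes no time and is no camera call.
- env.hand_in(): hands the job in, once; it reports no verdict.
The state is a dict: "clock": time; "joint_pos": joint angles; "qvel": joint speeds; "tau": joint torques, N m; "tcp_pos": TCP position; "orientation": TCP orientation; "wrist_force": force on the tool from outside, world axes, zero at the start; "ft_torque": the same for the moment, N m; "finger_gap": finger opening in m.
Only numpy, scipy, OpenCV 4.12 (cv2) and the standard library are available. Lean on these libraries where they do the work, as an engineer would, in place of code of your own. Each camera call takes 0.05 s, during which the arm holds its last target.

## Working session

There is one attempt and no reset: what is moved stays moved. The work goes in short steps, Python scripts to look and compute and a tool call to move; the robot and the scene stay as the last step left them, time stands still between calls to the robot, and variables do not carry over. Pictures are saved under pics/ and viewed, and the job is handed in when it is done.

Besides the shell and the picture viewer there is one more tool, called after "Call:" by a JSON object that holds its "name" and its "arguments", one argument or row to a line. servo_tool: Moves the arm, as the interface text tells. Its arguments: {"type":"object","properties":{"increments":{"type":"array"},"newtons":{"type":"number"}},"required":["increments"]}

```bash
mkdir -p pics; ls
cat > h.py <<'E'
import numpy as np, cv2
from workcell import env
def cal(n):
    c=env.calibration(n); return np.array(c["K"],float),np.array(c["distortion"],float),np.array(c["world_to_cam"],float)
def ray(n,u,v):
    K,d,T=cal(n); p=cv2.undistortPoints(np.array([[[u,v]]],float),K,d)[0,0]
    R=T[:3,:3];t=T[:3,3]; return -R.T@t, R.T@np.array([p[0],p[1],1.])
def onz(n,u,v,z):
    o,r=ray(n,u,v); return o+r*(z-o[2])/r[2]
def proj(n,P):
    K,d,T=cal(n); P=np.atleast_2d(np.array(P,float))
    return cv2.projectPoints(P,cv2.Rodrigues(T[:3,:3])[0],T[:3,3],K,d)[0][:,0]
def snap(n,f,s=1.5,crop=None):
    im=env.read_camera(n); cv2.imwrite('pics/raw_'+f,im[:,:,::-1])
    show(im,f,s,crop); return im
def show(im,f,s,crop=None):
    if crop: x0,y0,x1,y1=crop; im=im[y0:y1,x0:x1]
    cv2.imwrite('pics/'+f,cv2.resize(im[:,:,::-1],None,fx=s,fy=s,interpolation=cv2.INTER_CUBIC))
E
python3 - <<'E'
from h import *
snap('scene','s0.png');snap('top','t0.png')
for n in('scene','top'): print(cal(n)[0],ray(n,256,192))
print(env.get_state())
E
```

```text
pics
[[394.74962813   0.         257.84771328]
 [  0.         394.74962813 188.18717045]
 [  0.           0.           1.        ]] (array([1.15568664, 0.39360768, 0.80539947]), array([-0.60094917, -0.31690936, -0.7338554 ]))
[[427.99957844   0.         255.4847155 ]
 [  0.         427.99957844 197.63596267]
 [  0.           0.           1.        ]] (array([0.33220776, 0.08708335, 1.30224929]), array([ 0.17580977, -0.01128222, -0.98444832]))
{'clock': 0.1, 'joint_pos': array([-1.26960345e+00,  3.13917891e-01,  4.50995263e-02,  1.30356893e+00,
       -1.04103971e-06,  1.43122157e+00]), 'qvel': array([ 0.00144857, -0.00305808,  0.00292766,  0.00010744,  0.00109471,
       -0.00067824]), 'tau': array([ 2.27804652e-03, -4.81726956e+01,  2.99244207e+01,  1.27602121e-02,
       -1.22906367e-04, -3.02808061e-06]), 'tcp_pos': array([ 0.24519539, -0.51964542,  0.24750505]), 'orientation': array([-7.92844949e-04,  9.75813309e-01,  2.18604101e-01, -6.47311032e-05]), 'wrist_force': array([ 0.33814995, -0.1683064 ,  0.02778595]), 'ft_torque': array([0.057752  , 0.02688476, 0.01771291]), 'finger_gap': 0.08555498896325293}
```

View pics/s0.png

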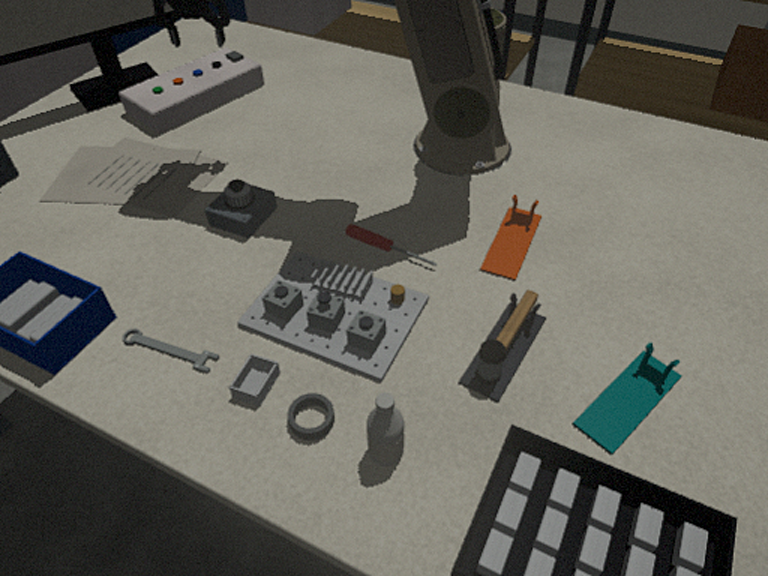

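View pics/t0.png

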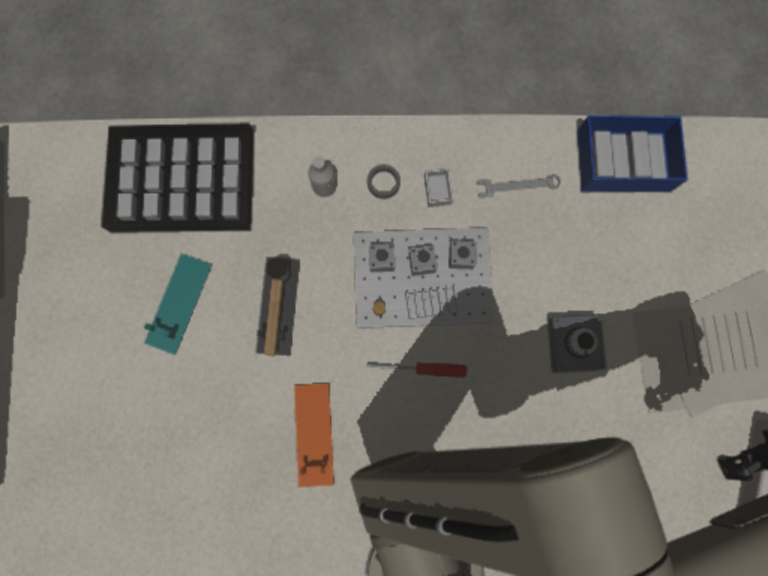

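Run:
```python
from h import *
s=cv2.imread('pics/raw_s0.png')[:,:,::-1];t=cv2.imread('pics/raw_t0.png')[:,:,::-1]
def up(im,c): x0,y0,x1,y1=c; return cv2.resize(im[y0:y1,x0:x1],(400,300),interpolation=cv2.INTER_CUBIC)
a=np.hstack([up(s,(165,170,265,245)),up(s,(125,105,205,165))]);b=np.hstack([up(t,(230,145,330,220)),up(t,(355,195,435,255))])
show(np.clip(np.vstack([a,b])*1.6,0,255).astype(np.uint8),'c0.png',1)
a=np.hstack([up(s,(300,185,380,245)),up(t,(150,160,230,220))]);a=np.vstack([a,np.hstack([up(s,(300,220,380,280)),up(t,(150,190,230,250))])])
show(np.clip(a*1.6,0,255).astype(np.uint8),'c1.png',1)
```

```text
(no output)
```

View pics/c0.png

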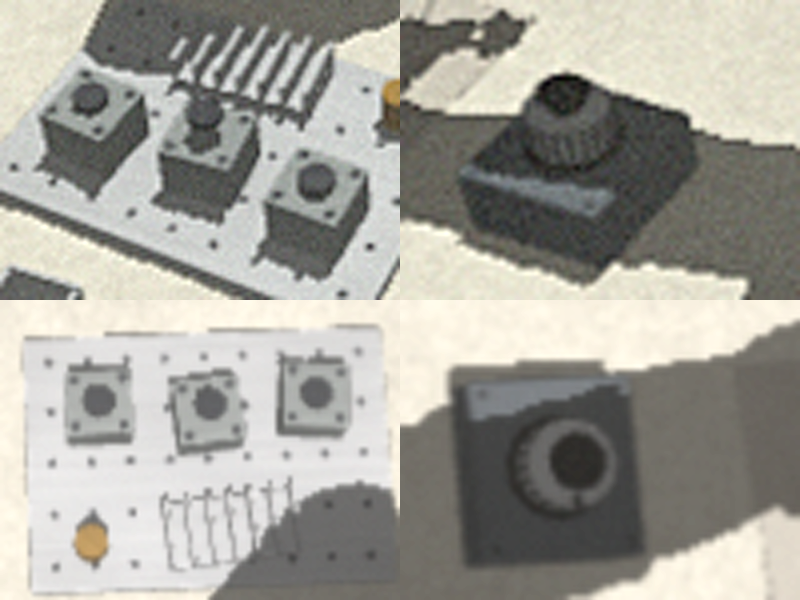

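View pics/c1.png

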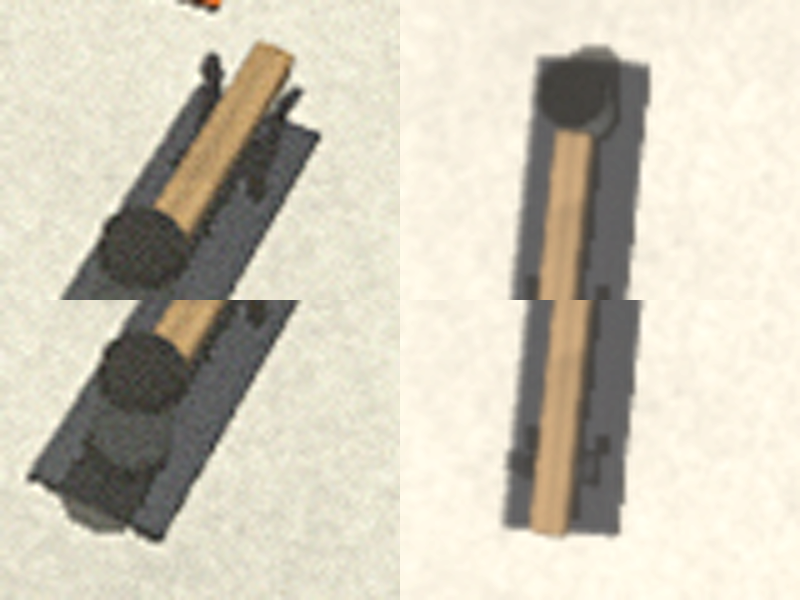

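```bash
cat >> h.py <<'E'
def tri(us,ut):
    A=[];b=[]
    for n,p in(('scene',us),('top',ut)):
        o,r=ray(n,*p); r/=np.linalg.norm(r); M=np.eye(3)-np.outer(r,r); A.append(M); b.append(M@o)
    A=np.vstack(A);b=np.hstack(b); X,res,_,_=np.linalg.lstsq(A,b,rcond=None); return X,np.sqrt(res)
E
python3 - <<'E'
from h import *
np.set_printoptions(precision=4,suppress=True)
s=cv2.imread('pics/raw_s0.png');t=cv2.imread('pics/raw_t0.png')
pts={'pin':((216.3,196),(282.5,171),.073),'btn':((157,123.4),(390.4,227),.088),'mal':((329,234),(185.6,179),.076)}
for k,(a,b,z) in pts.items(): print(k,tri(a,b),onz('scene',*a,z),onz('top',*b,z))
# refine by dark blobs
for k,(a,b,z) in pts.items():
  for n,im,p in(('scene',s,a),('top',t,b)):
    g=cv2.cvtColor(im,cv2.COLOR_BGR2GRAY); x,y=int(p[0]),int(p[1]); r=16
    w=g[y-r:y+r,x-r:x+r]; print(k,n); print(w[::2,::2] if 0 else (w[r].tolist()))
# handle colour
for n,im in(('scene',s),('top',t)):
    h=cv2.cvtColor(im,cv2.COLOR_BGR2HSV); m=cv2.inRange(h,(8,60,80),(22,170,255))
    c=max(cv2.findContours(m,0,1)[0],key=cv2.contourArea) ; print(n,cv2.contourArea(c),cv2.minAreaRect(c))
    for c in sorted(cv2.findContours(m,0,1)[0],key=cv2.contourArea)[-4:]: print(cv2.boxPoints(cv2.minAreaRect(c)).tolist())
# rest plate
g=t[175:245,165:205]
E
```

```text
pin (array([ 0.6134, -0.0053,  0.0742]), array([0.0005])) [ 0.6124 -0.0056  0.073 ] [ 0.6138 -0.0057  0.073 ]
btn (array([ 0.4439, -0.3143,  0.0797]), array([0.0008])) [ 0.452  -0.3056  0.088 ] [ 0.4435 -0.3121  0.088 ]
mal (array([0.5933, 0.2833, 0.065 ]), array([0.0041])) [0.6006 0.2876 0.076 ] [0.5918 0.2787 0.076 ]
pin scene
[39, 95, 130, 133, 130, 132, 132, 129, 129, 131, 120, 99, 66, 49, 56, 59, 51, 51, 49, 54, 97, 131, 129, 83, 49, 51, 52, 56, 53, 55, 57, 57]
pin top
[138, 137, 137, 137, 132, 93, 80, 69, 108, 112, 111, 108, 88, 64, 61, 62, 62, 63, 63, 63, 79, 109, 113, 109, 84, 85, 124, 138, 140, 139, 140, 138]
btn scene
[142, 143, 143, 139, 140, 141, 148, 148, 148, 148, 106, 52, 21, 23, 27, 25, 27, 35, 35, 32, 17, 30, 52, 55, 49, 45, 91, 99, 123, 133, 139, 148]
btn top
[44, 42, 33, 31, 42, 48, 54, 63, 65, 65, 62, 33, 27, 29, 28, 29, 27, 28, 28, 29, 29, 34, 51, 60, 49, 44, 41, 44, 58, 68, 70, 69]
mal scene
[140, 140, 143, 145, 151, 116, 54, 32, 41, 46, 43, 45, 46, 42, 39, 47, 39, 40, 43, 40, 42, 39, 44, 48, 44, 35, 47, 55, 57, 61, 59, 52]
mal top
[151, 150, 146, 147, 150, 153,
[... 681 characters left out ...]
5478515625, 14.192310333251953]]
[[329.941162109375, 226.76470947265625], [351.11761474609375, 191.4705810546875], [358.4705810546875, 195.88235473632812], [337.29412841796875, 231.17648315429688]]
top 1573.5 ((208.75360107421875, 289.5793762207031), (68.70179748535156, 24.338504791259766), 87.39744567871094)
[[249.0, 201.0], [256.0, 201.0], [256.0, 209.0], [249.0, 209.0]]
[[175.2362823486328, 235.8279266357422], [180.15318298339844, 185.42958068847656], [187.6670379638672, 186.1626434326172], [182.75013732910156, 236.5609893798828]]
[[195.037109375, 255.81649780273438], [219.35052490234375, 254.71133422851562], [222.4700927734375, 323.3422546386719], [198.15667724609375, 324.4474182128906]]
```

Run:
```python
from h import *
np.set_printoptions(precision=4,suppress=True)
s=cv2.imread('pics/raw_s0.png');t=cv2.imread('pics/raw_t0.png')
def circ(P,r,z,n=60):
    a=np.linspace(0,2*np.pi,n); return np.c_[P[0]+r*np.cos(a),P[1]+r*np.sin(a),0*a+z]
def over(im,n,c,items,f=10):
    x0,y0,x1,y1=c; o=cv2.resize(im[y0:y1,x0:x1],None,fx=f,fy=f,interpolation=cv2.INTER_CUBIC); o=np.clip(o*1.8,0,255).astype(np.uint8); raw=o.copy()
    for P in items:
        q=((proj(n,P)-[x0,y0]+.5)*f).astype(np.int32); cv2.polylines(o,[q],False,(0,0,255),1)
    return o
B=(.4439,-.3135); it=[circ(B,.012,.088),circ(B,.026,.074),circ(B,.031,.048)]
a=over(s,'scene',(138,108,178,138),it); b=over(t,'top',(370,212,410,242),it)
M=onz('top',185.6,179,.076); M=(.595,.281)
it=[circ(M,.02,.076),circ(M,.02,.041),circ(M,.02,.006)]
c=over(s,'scene',(310,220,350,250),it); d=over(t,'top',(165,165,205,195),it)
cv2.imwrite('pics/o1.png',np.vstack([np.hstack([a,b]),np.hstack([c,d])]))
for u,v in((179,236.2),(183.9,185.8)): print(onz('top',u,v,.051))
print(tri((329,232),(185.6,179)))
```

```text
[0.4265 0.2994 0.051 ]
[0.5764 0.2874 0.051 ]
(array([0.5921, 0.2822, 0.0707]), array([0.0039]))
```

View pics/o1.png

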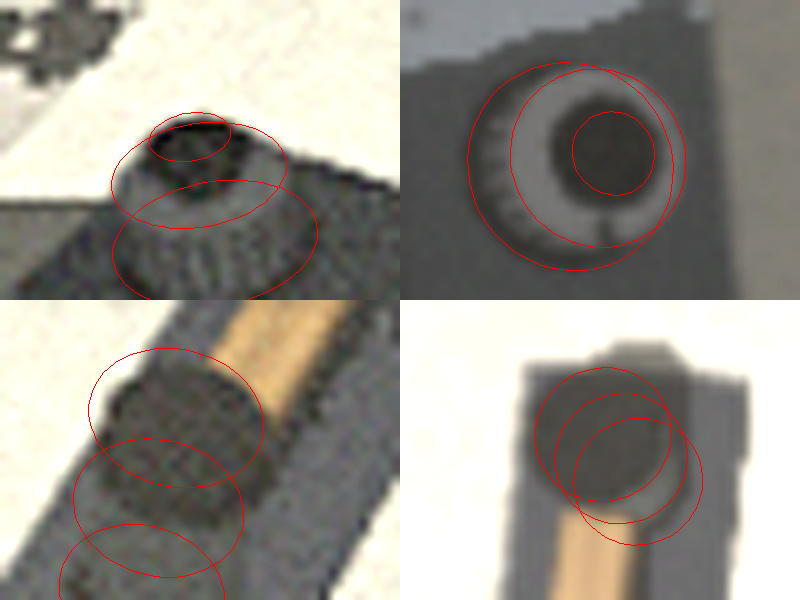

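Call:
{"name": "servo_tool", "arguments": {
  "increments": [
    {"x":1,"y":1,"claw":1},
    {"x":1,"y":1,"claw":1},
    {"x":1,"y":1,"claw":1},
    {"x":1,"y":1,"claw":1},
    {"x":1,"y":1,"claw":1}
  ],
  "newtons": 40
}}

```text
schema error: expected keys claw, x, y, z, ax, ay, az
```

Call:
{"name": "servo_tool", "arguments": {
  "increments": [
    {"x":1,"y":1,"z":-0.8,"claw":1},
    {"x":1,"y":1,"z":-0.8,"claw":1},
    {"x":1,"y":1,"z":-0.8,"claw":1},
    {"z":-0.8,"claw":1},
    {"z":-0.8,"claw":1}
  ]
}}

```text
schema error: expected keys claw, x, y, z, ax, ay, az
```

All keys are needed in each row.

Call:
{"name": "servo_tool", "arguments": {
  "increments": [
    {"claw":1,"x":1,"y":1,"z":0,"ax":0,"ay":0,"az":0},
    {"claw":1,"x":1,"y":1,"z":0,"ax":0,"ay":0,"az":0},
    {"claw":1,"x":1,"y":1,"z":0,"ax":0,"ay":0,"az":0},
    {"claw":1,"x":1,"y":1,"z":0,"ax":0,"ay":0,"az":0},
    {"claw":1,"x":1,"y":1,"z":0,"ax":0,"ay":0,"az":0}
  ],
  "newtons": 40
}}

```text
clock: 0.6
tcp_pos: [0.371, -0.3938, 0.2479]
orientation: [-0.0, 0.976, 0.218, -0.0]
wrist_force: [0.3, 0.2, 0.0]
finger_gap: 0.0121
```

Call:
{"name": "servo_tool", "arguments": {
  "increments": [
    {"claw":1,"x":1,"y":1,"z":-0.8,"ax":0,"ay":0,"az":0},
    {"claw":1,"x":1,"y":1,"z":-0.8,"ax":0,"ay":0,"az":0},
    {"claw":1,"x":1,"y":1,"z":-0.8,"ax":0,"ay":0,"az":0},
    {"claw":1,"x":0,"y":0,"z":-0.8,"ax":0,"ay":0,"az":0},
    {"claw":1,"x":0,"y":0,"z":-0.8,"ax":0,"ay":0,"az":0}
  ]
}}

```text
clock: 1.1
tcp_pos: [0.446, -0.3186, 0.1471]
orientation: [-0.0, 0.976, 0.22, -0.0]
wrist_force: [0.2, 0.1, 0.0]
finger_gap: -0.0001
```

Call:
{"name": "servo_tool", "arguments": {
  "increments": [
    {"claw":1,"x":0,"y":0.24,"z":-0.8,"ax":0,"ay":0,"az":0},
    {"claw":1,"x":0,"y":0,"z":0,"ax":0,"ay":0,"az":0}
  ]
}}

```text
clock: 1.3
tcp_pos: [0.4435, -0.3117, 0.1252]
orientation: [-0.003, 0.976, 0.219, -0.002]
wrist_force: [-0.4, 1.1, -0.6]
finger_gap: -0.0002
```

Run:
```python
from h import *
s=snap('scene','s1.png');t=snap('top','t1.png')
def up(im,c): x0,y0,x1,y1=c; return cv2.resize(im[y0:y1,x0:x1],(400,400),interpolation=cv2.INTER_CUBIC)
show(np.clip(np.hstack([up(s,(130,90,190,150)),up(t,(355,190,435,270))])*1.8,0,255).astype(np.uint8),'c2.png',1)
st=env.get_state(); print(st['tcp_pos']); print(proj('scene',[st['tcp_pos']-[0,0,.017],[.445,-.312,.088]]))
```

```text
[ 0.44503899 -0.31384448  0.12817527]
[[154.64078932 114.9990453 ]
 [156.68938687 121.5311493 ]]
```

View pics/c2.png

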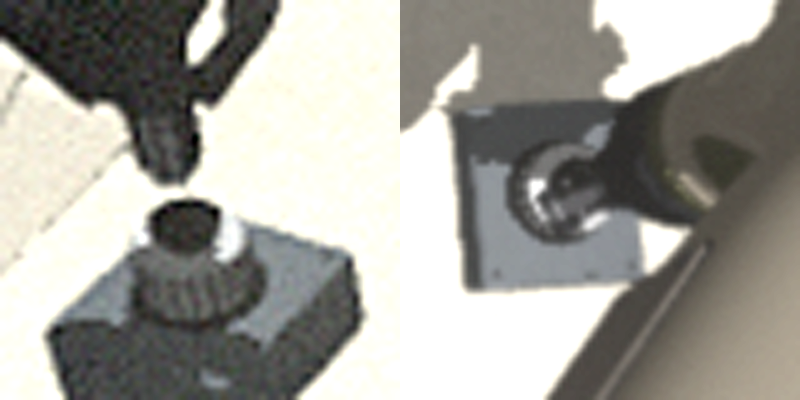

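Call:
{"name": "servo_tool", "arguments": {
  "increments": [
    {"claw":1,"x":0,"y":0.08,"z":-0.6,"ax":0,"ay":0,"az":0},
    {"claw":1,"x":0,"y":0,"z":-0.3,"ax":0,"ay":0,"az":0},
    {"claw":1,"x":0,"y":0,"z":-0.2,"ax":0,"ay":0,"az":0},
    {"claw":1,"x":0,"y":0,"z":-0.14,"ax":0,"ay":0,"az":0},
    {"claw":1,"x":0,"y":0,"z":0,"ax":0,"ay":0,"az":0}
  ]
}}

```text
clock: 1.9
tcp_pos: [0.4457, -0.3128, 0.0984]
orientation: [0.001, 0.976, 0.218, 0.0]
wrist_force: [-0.0, -0.1, 2.1]
finger_gap: -0.0003
```

Call:
{"name": "servo_tool", "arguments": {
  "increments": [
    {"claw":1,"x":0,"y":0,"z":-0.1,"ax":0,"ay":0,"az":0},
    {"claw":1,"x":0,"y":0,"z":0,"ax":0,"ay":0,"az":0},
    {"claw":1,"x":0,"y":0,"z":0,"ax":0,"ay":0,"az":0}
  ]
}}

```text
clock: 2.2
tcp_pos: [0.4458, -0.3128, 0.097]
orientation: [0.001, 0.976, 0.219, 0.001]
wrist_force: [-2.7, 2.4, 11.2]
finger_gap: -0.0001
```

Call:
{"name": "servo_tool", "arguments": {
  "increments": [
    {"claw":1,"x":0,"y":0,"z":-0.08,"ax":0,"ay":0,"az":0},
    {"claw":1,"x":0,"y":0,"z":0,"ax":0,"ay":0,"az":0},
    {"claw":1,"x":0,"y":0,"z":0,"ax":0,"ay":0,"az":0}
  ]
}}

```text
clock: 2.5
tcp_pos: [0.4459, -0.313, 0.0969]
orientation: [0.002, 0.976, 0.219, 0.001]
wrist_force: [-6.2, 5.3, 24.0]
finger_gap: 0.0002
```

Call:
{"name": "servo_tool", "arguments": {
  "increments": [
    {"claw":1,"x":0,"y":0,"z":0.8,"ax":0,"ay":0,"az":0},
    {"claw":1,"x":0,"y":0,"z":1,"ax":0,"ay":0,"az":0},
    {"claw":1,"x":0,"y":0.5,"z":1,"ax":0,"ay":0,"az":0.5},
    {"claw":1,"x":0.2,"y":1,"z":1,"ax":0,"ay":0,"az":0.9},
    {"claw":0,"x":0.2,"y":1,"z":0.6,"ax":0,"ay":0,"az":0.9}
  ]
}}

```text
clock: 3.0
tcp_pos: [0.4561, -0.2501, 0.2055]
orientation: [0.002, 0.928, 0.373, 0.001]
wrist_force: [0.2, 0.2, -0.4]
finger_gap: 0.0134
```

Call:
{"name": "servo_tool", "arguments": {
  "increments": [
    {"claw":0,"x":0.2,"y":1,"z":0,"ax":0,"ay":0,"az":0.9},
    {"claw":0,"x":0.2,"y":1,"z":0,"ax":0,"ay":0,"az":0.9},
    {"claw":0,"x":0.2,"y":1,"z":0,"ax":0,"ay":0,"az":0.9},
    {"claw":0,"x":0.2,"y":1,"z":0,"ax":0,"ay":0,"az":0.9},
    {"claw":0,"x":0.2,"y":1,"z":0,"ax":0,"ay":0,"az":0.9}
  ]
}}

```text
clock: 3.5
tcp_pos: [0.4807, -0.1239, 0.2035]
orientation: [0.001, 0.766, 0.642, 0.0]
wrist_force: [0.4, -0.2, 0.1]
finger_gap: 0.0848
```

Call:
{"name": "servo_tool", "arguments": {
  "increments": [
    {"claw":0,"x":0.2,"y":1,"z":0,"ax":0,"ay":0,"az":0.9},
    {"claw":0,"x":0.2,"y":1,"z":0,"ax":0,"ay":0,"az":0.9},
    {"claw":0,"x":0.2,"y":1,"z":0,"ax":0,"ay":0,"az":0.9},
    {"claw":0,"x":0.2,"y":1,"z":0,"ax":0,"ay":0,"az":0.9},
    {"claw":0,"x":0.2,"y":1,"z":0,"ax":0,"ay":0,"az":0.9}
  ]
}}

```text
clock: 4.0
tcp_pos: [0.5058, 0.0012, 0.2035]
orientation: [0.001, 0.53, 0.848, 0.0]
wrist_force: [1.5, 0.5, -0.1]
finger_gap: 0.0854
```

Call:
{"name": "servo_tool", "arguments": {
  "increments": [
    {"claw":0,"x":0.2,"y":1,"z":0,"ax":0,"ay":0,"az":0.9},
    {"claw":0,"x":0.2,"y":1,"z":0,"ax":0,"ay":0,"az":0.9},
    {"claw":0,"x":0.2,"y":1,"z":0,"ax":0,"ay":0,"az":0.9},
    {"claw":0,"x":0.2,"y":1,"z":0,"ax":0,"ay":0,"az":0.9},
    {"claw":0,"x":0.2,"y":1,"z":0,"ax":0,"ay":0,"az":0.9}
  ]
}}

```text
clock: 4.5
tcp_pos: [0.5308, 0.1263, 0.2034]
orientation: [0.0, 0.242, 0.97, 0.0]
wrist_force: [-0.0, 0.0, 0.3]
finger_gap: 0.0853
```

Run:
```python
from h import *
s=env.get_state(); print(s['tcp_pos'],s['joint_pos'],s['orientation']); q=s['orientation']; print(2*np.arctan2(q[2],q[1]))
```

```text
[0.53081532 0.12628627 0.20344668] [ 8.64404715e-02  2.72818073e-01 -1.19970764e-01  1.17698824e+00
 -4.25464417e-05  5.76183178e-01] [4.88828613e-04 2.42431497e-01 9.70168392e-01 1.45656103e-04]
2.651849925692034
```

Call:
{"name": "servo_tool", "arguments": {
  "increments": [
    {"claw":0,"x":0.2,"y":1,"z":0,"ax":0,"ay":0,"az":0.6},
    {"claw":0,"x":0.2,"y":1,"z":0,"ax":0,"ay":0,"az":0.6},
    {"claw":0,"x":0.2,"y":1,"z":0,"ax":0,"ay":0,"az":0.6},
    {"claw":0,"x":0.16,"y":1,"z":0,"ax":0,"ay":0,"az":0.6},
    {"claw":0,"x":0,"y":1,"z":0,"ax":0,"ay":0,"az":0.6}
  ]
}}

```text
clock: 5.0
tcp_pos: [0.5502, 0.2513, 0.2033]
orientation: [0.001, 0.036, 0.999, 0.0]
wrist_force: [0.6, -0.2, -0.2]
finger_gap: 0.0853
```

Run:
```python
from h import *
st=env.get_state(); print(st['tcp_pos'])
s=snap('scene','s2.png');t=snap('top','t2.png')
def up(im,c): x0,y0,x1,y1=c; return cv2.resize(im[y0:y1,x0:x1],(400,400),interpolation=cv2.INTER_CUBIC)
show(np.clip(np.hstack([up(s,(290,180,380,270)),up(t,(150,160,230,240))])*1.5,0,255).astype(np.uint8),'c3.png',1)
```

```text
[0.55015482 0.2513451  0.20326354]
```

View pics/c3.png

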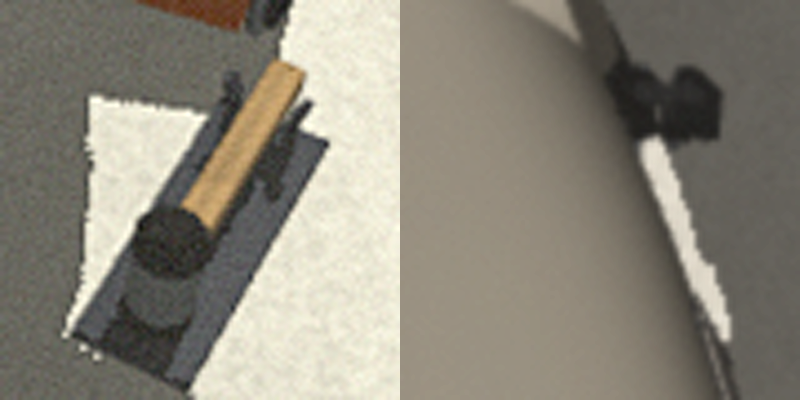

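View pics/t2.png

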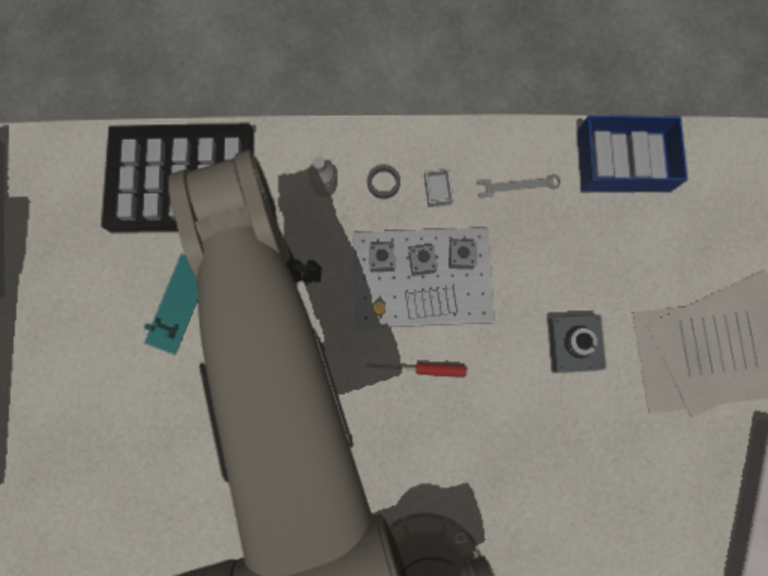

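Call:
{"name": "servo_tool", "arguments": {
  "increments": [
    {"claw":0,"x":0,"y":0.7,"z":0,"ax":0,"ay":0,"az":0},
    {"claw":0,"x":0,"y":0.7,"z":-1,"ax":0,"ay":0,"az":0},
    {"claw":0,"x":0,"y":0,"z":-1,"ax":0,"ay":0,"az":0},
    {"claw":0,"x":0,"y":0,"z":-1,"ax":0,"ay":0,"az":0},
    {"claw":0,"x":0,"y":0,"z":-0.5,"ax":0,"ay":0,"az":0}
  ]
}}

```text
clock: 5.6
tcp_pos: [0.5482, 0.2849, 0.1132]
orientation: [-0.001, 0.039, 0.999, -0.001]
wrist_force: [-0.7, -0.3, -0.5]
finger_gap: 0.0852
```

Run:
```python
from h import *
st=env.get_state(); print(st['tcp_pos'])
s=snap('scene','s3.png',5,(280,140,400,260))
```

```text
[0.54824417 0.28492632 0.11319922]
```

View pics/s3.png

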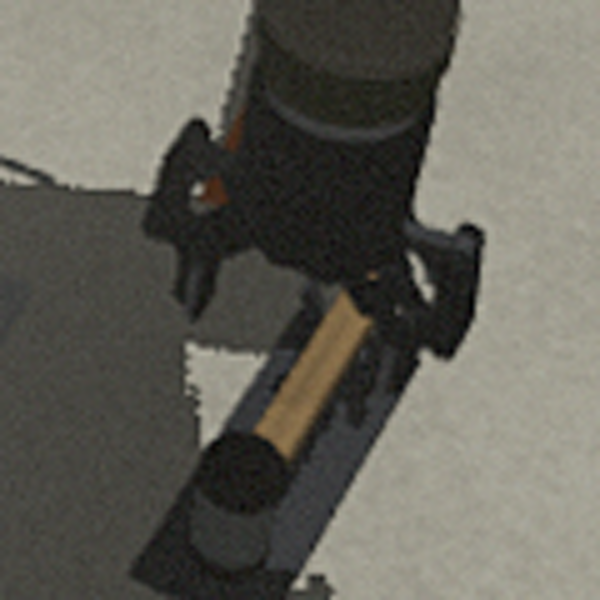

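Call:
{"name": "servo_tool", "arguments": {
  "increments": [
    {"claw":0,"x":0,"y":0,"z":-0.8,"ax":0,"ay":0,"az":0},
    {"claw":0,"x":0,"y":0,"z":-0.8,"ax":0,"ay":0,"az":0},
    {"claw":0,"x":0,"y":0,"z":-0.8,"ax":0,"ay":0,"az":0},
    {"claw":0,"x":0,"y":0,"z":-0.6,"ax":0,"ay":0,"az":0},
    {"claw":0,"x":0,"y":0,"z":0,"ax":0,"ay":0,"az":0}
  ]
}}

```text
clock: 6.15
tcp_pos: [0.5485, 0.2848, 0.0392]
orientation: [-0.001, 0.038, 0.999, -0.0]
wrist_force: [-0.2, 0.4, -0.2]
finger_gap: 0.0851
```

Run:
```python
from h import *
st=env.get_state(); print(st['tcp_pos'])
s=snap('scene','s4.png',5,(280,140,400,260))
```

```text
[0.54846786 0.2847515  0.03915817]
```

View pics/s4.png

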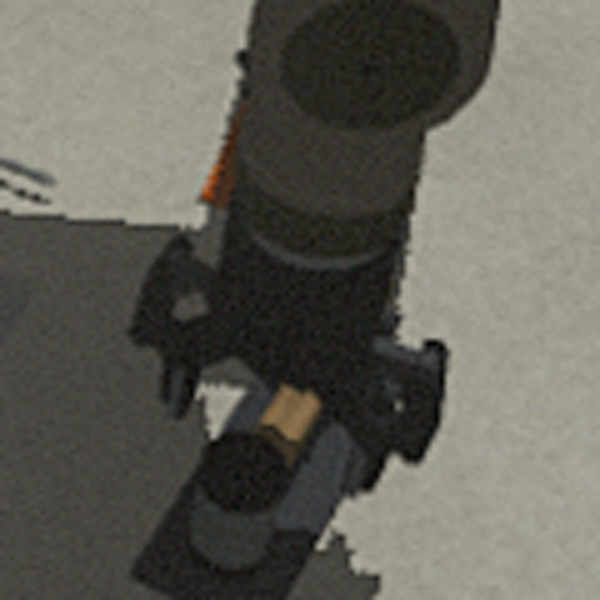

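Call:
{"name": "servo_tool", "arguments": {
  "increments": [
    {"claw":1,"x":0,"y":0,"z":0,"ax":0,"ay":0,"az":0},
    {"claw":1,"x":0,"y":0,"z":0,"ax":0,"ay":0,"az":0},
    {"claw":1,"x":0,"y":0,"z":0,"ax":0,"ay":0,"az":0},
    {"claw":1,"x":0,"y":0,"z":0,"ax":0,"ay":0,"az":0},
    {"claw":1,"x":0,"y":0,"z":0,"ax":0,"ay":0,"az":0}
  ],
  "newtons": 100
}}

```text
clock: 6.7
tcp_pos: [0.5499, 0.286, 0.0414]
orientation: [0.001, 0.038, 0.999, 0.001]
wrist_force: [-1.2, 1.7, 5.8]
finger_gap: 0.0203
```

Call:
{"name": "servo_tool", "arguments": {
  "increments": [
    {"claw":1,"x":0,"y":0,"z":0,"ax":0,"ay":0,"az":0},
    {"claw":1,"x":0,"y":0,"z":0,"ax":0,"ay":0,"az":0},
    {"claw":1,"x":0,"y":0,"z":0,"ax":0,"ay":0,"az":0}
  ]
}}

```text
clock: 7.0
tcp_pos: [0.5499, 0.286, 0.0414]
orientation: [0.001, 0.038, 0.999, 0.001]
wrist_force: [-0.5, 1.2, 5.9]
finger_gap: 0.0203
```

Run:
```python
from h import *
st=env.get_state(); print(st['tcp_pos'],st['orientation'],st['wrist_force'],st['ft_torque'])
```

```text
[0.54993402 0.28597332 0.04142769] [7.99193375e-04 3.78056920e-02 9.99284573e-01 6.57845223e-04] [-0.49478299  1.18083188  5.90865499] [ 0.17672358  0.21294261 -0.02459018]
```

Call:
{"name": "servo_tool", "arguments": {
  "increments": [
    {"claw":1,"x":0,"y":0,"z":0.4,"ax":0,"ay":0,"az":0},
    {"claw":1,"x":0,"y":0,"z":0.6,"ax":0,"ay":0,"az":0},
    {"claw":1,"x":0,"y":0,"z":0.8,"ax":0,"ay":0,"az":0},
    {"claw":1,"x":0,"y":0,"z":0.8,"ax":0,"ay":0,"az":0},
    {"claw":1,"x":0,"y":0,"z":0.8,"ax":0,"ay":0,"az":0}
  ]
}}

```text
clock: 7.5
tcp_pos: [0.5484, 0.2848, 0.1255]
orientation: [-0.001, 0.038, 0.999, -0.001]
wrist_force: [-0.4, -0.1, -3.9]
finger_gap: 0.0202
```

Call:
{"name": "servo_tool", "arguments": {
  "increments": [
    {"claw":1,"x":0,"y":0,"z":0.8,"ax":0,"ay":0,"az":0},
    {"claw":1,"x":0,"y":0,"z":0.8,"ax":0,"ay":0,"az":0},
    {"claw":1,"x":0,"y":0,"z":0.4,"ax":0,"ay":0,"az":0},
    {"claw":1,"x":0,"y":0,"z":0,"ax":0,"ay":0,"az":0},
    {"claw":1,"x":0,"y":0,"z":0,"ax":0,"ay":0,"az":0}
  ]
}}

```text
clock: 8.0
tcp_pos: [0.5488, 0.2852, 0.1744]
orientation: [-0.001, 0.038, 0.999, -0.0]
wrist_force: [-0.1, 0.1, -4.7]
finger_gap: 0.0205
```

Run:
```python
from h import *
st=env.get_state(); print(st['tcp_pos'],st['orientation'],st['wrist_force'],st['ft_torque'])
s=snap('scene','s5.png',1.5)
s=snap('top','t5.png',1.5)
```

```text
[0.54882324 0.28515103 0.17439452] [-6.43325100e-04  3.79122846e-02  9.99280812e-01 -3.20954602e-04] [-0.1183453   0.06603148 -4.71684034] [0.00534678 0.09643874 0.00769129]
```

View pics/s5.png

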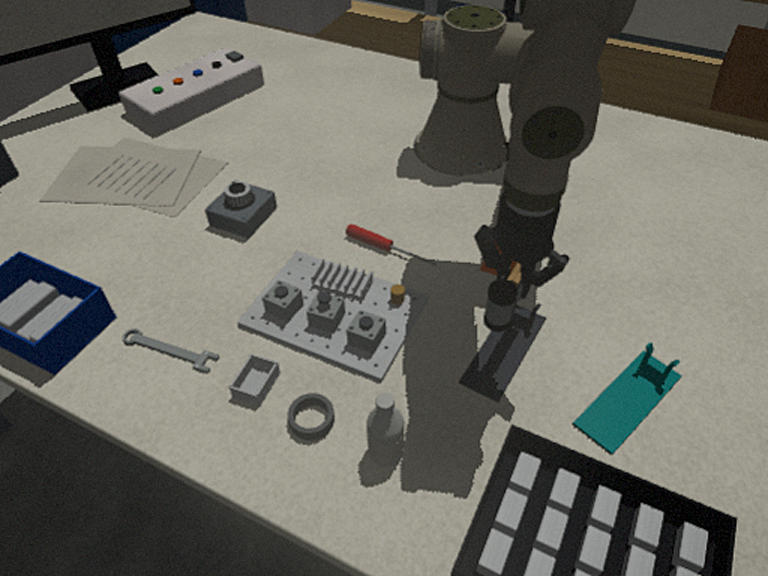

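View pics/t5.png

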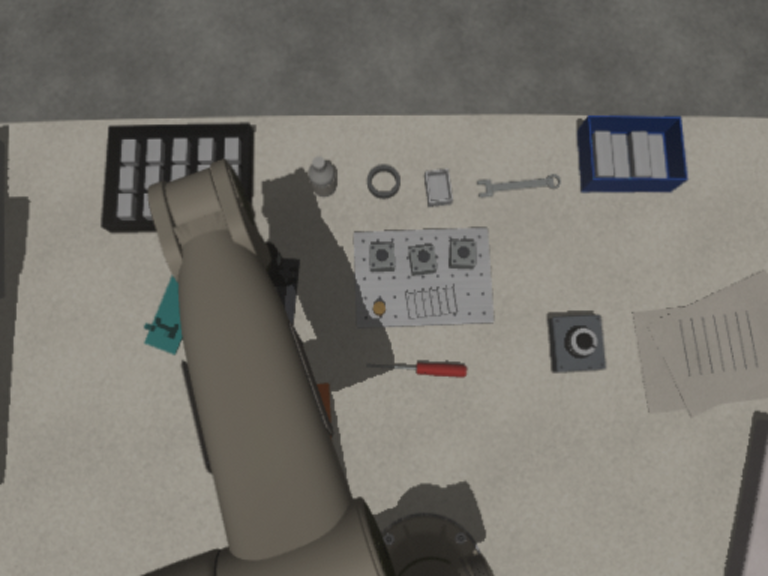

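Run:
```python
from h import *
im=cv2.imread('pics/raw_s5.png'); M=(.594,.281);a=np.linspace(0,2*np.pi,60)
x0,y0,x1,y1=305,165,385,225;f=10
o=cv2.resize(im[y0:y1,x0:x1],None,fx=f,fy=f,interpolation=cv2.INTER_CUBIC);o=np.clip(o*2.,0,255).astype(np.uint8)
for z in(.209,.139):
    q=((proj('scene',np.c_[M[0]+.02*np.cos(a),M[1]+.02*np.sin(a),0*a+z])-[x0,y0]+.5)*f).astype(np.int32); cv2.polylines(o,[q],True,(0,0,255),1)
cv2.imwrite('pics/o2.png',o)
```

```text
(no output)
```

View pics/o2.png

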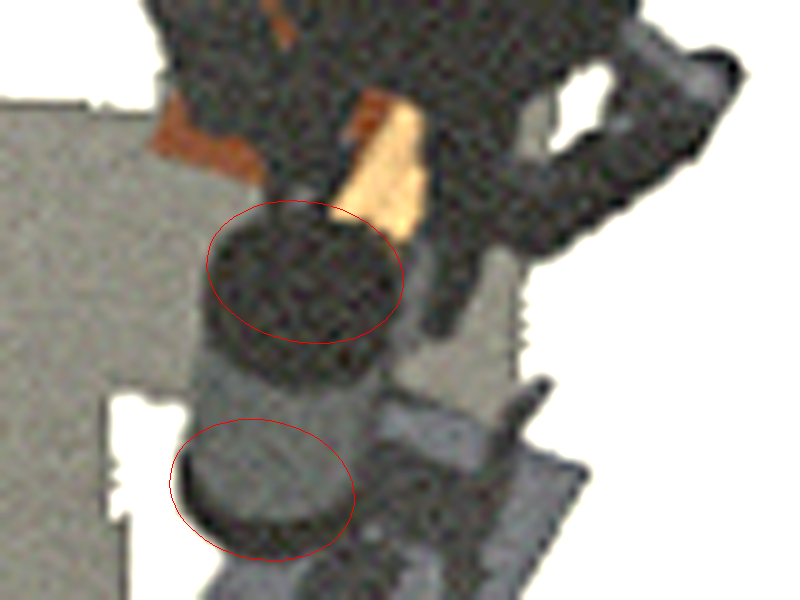

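Call:
{"name": "servo_tool", "arguments": {
  "increments": [
    {"claw":1,"x":0,"y":-0.4,"z":0,"ax":0,"ay":0,"az":0},
    {"claw":1,"x":0.1,"y":-0.8,"z":0,"ax":0,"ay":0,"az":0},
    {"claw":1,"x":0.1,"y":-0.9,"z":0,"ax":0,"ay":0,"az":0},
    {"claw":1,"x":0.1,"y":-0.9,"z":0,"ax":0,"ay":0,"az":0},
    {"claw":1,"x":0.1,"y":-0.9,"z":0,"ax":0,"ay":0,"az":0}
  ]
}}

```text
clock: 8.6
tcp_pos: [0.5588, 0.1863, 0.1745]
orientation: [-0.001, 0.038, 0.999, -0.0]
wrist_force: [0.3, -0.0, -3.5]
finger_gap: 0.0205
```

Call:
{"name": "servo_tool", "arguments": {
  "increments": [
    {"claw":1,"x":0.1,"y":-0.9,"z":0,"ax":0,"ay":0,"az":0},
    {"claw":1,"x":0.1,"y":-0.9,"z":0,"ax":0,"ay":0,"az":0},
    {"claw":1,"x":0.1,"y":-0.9,"z":0,"ax":0,"ay":0,"az":0},
    {"claw":1,"x":0.08,"y":-0.9,"z":0,"ax":0,"ay":0,"az":0},
    {"claw":1,"x":0,"y":-0.9,"z":0,"ax":0,"ay":0,"az":0}
  ]
}}

```text
clock: 9.1
tcp_pos: [0.5684, 0.0737, 0.1746]
orientation: [-0.001, 0.038, 0.999, -0.0]
wrist_force: [-0.1, 0.2, -4.0]
finger_gap: 0.0203
```

Call:
{"name": "servo_tool", "arguments": {
  "increments": [
    {"claw":1,"x":0,"y":-0.9,"z":0,"ax":0,"ay":0,"az":0},
    {"claw":1,"x":0,"y":-0.9,"z":0,"ax":0,"ay":0,"az":0},
    {"claw":1,"x":0,"y":-0.9,"z":0,"ax":0,"ay":0,"az":0},
    {"claw":1,"x":0,"y":-0.38,"z":0,"ax":0,"ay":0,"az":0},
    {"claw":1,"x":0,"y":0,"z":0,"ax":0,"ay":0,"az":0}
  ]
}}

```text
clock: 9.6
tcp_pos: [0.5684, -0.003, 0.1748]
orientation: [-0.0, 0.039, 0.999, 0.0]
wrist_force: [-0.7, 0.5, -2.7]
finger_gap: 0.0206
```

Run:
```python
from h import *
st=env.get_state(); print(st['tcp_pos'],st['orientation'],st['wrist_force'])
s=snap('scene','s6.png',6,(160,140,280,240))
s=snap('top','t6.png',6,(230,140,330,220))
```

```text
[ 0.56840699 -0.00302539  0.17483157] [-4.55147723e-04  3.91425273e-02  9.99233533e-01  3.44360012e-05] [-0.72492812  0.52090214 -2.68847586]
```

View pics/s6.png

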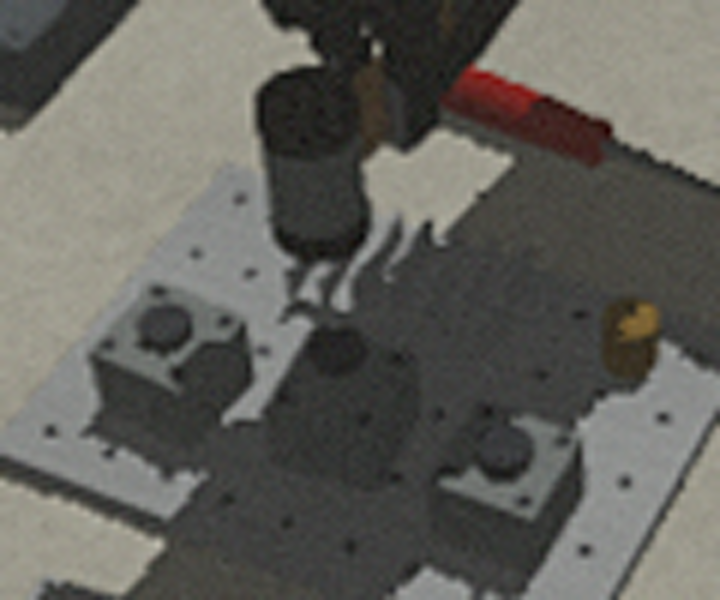

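View pics/t6.png

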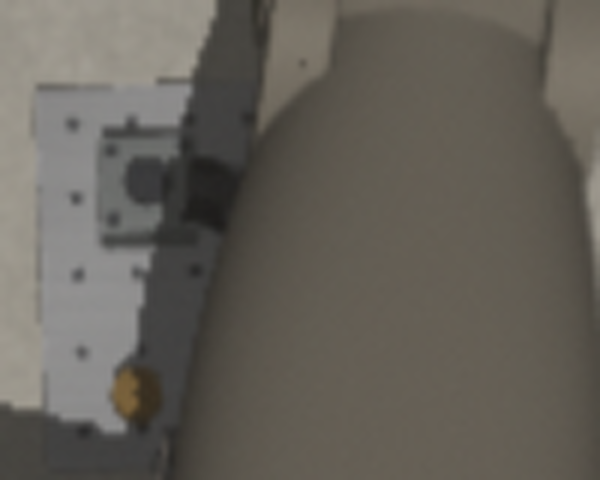

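Call:
{"name": "servo_tool", "arguments": {
  "increments": [
    {"claw":1,"x":0,"y":0.04,"z":-0.5,"ax":0,"ay":0,"az":0},
    {"claw":1,"x":0,"y":0,"z":-0.6,"ax":0,"ay":0,"az":0},
    {"claw":1,"x":0,"y":0,"z":-0.3,"ax":0,"ay":0,"az":0},
    {"claw":1,"x":0,"y":0,"z":0,"ax":0,"ay":0,"az":0},
    {"claw":1,"x":0,"y":0,"z":0,"ax":0,"ay":0,"az":0}
  ],
  "newtons": 120
}}

```text
clock: 10.2
tcp_pos: [0.5687, -0.0, 0.1401]
orientation: [-0.0, 0.037, 0.999, 0.0]
wrist_force: [0.6, -0.2, -3.2]
finger_gap: 0.0198
```

Run:
```python
from h import *
st=env.get_state(); print(st['tcp_pos'],st['orientation'],st['wrist_force'])
s=snap('scene','s7.png',6,(160,140,280,240))
```

```text
[ 5.68712273e-01 -4.72658824e-05  1.40110908e-01] [-2.66060027e-04  3.74996337e-02  9.99296602e-01  8.99789002e-05] [ 0.60039541 -0.19418466 -3.21713242]
```

View pics/s7.png

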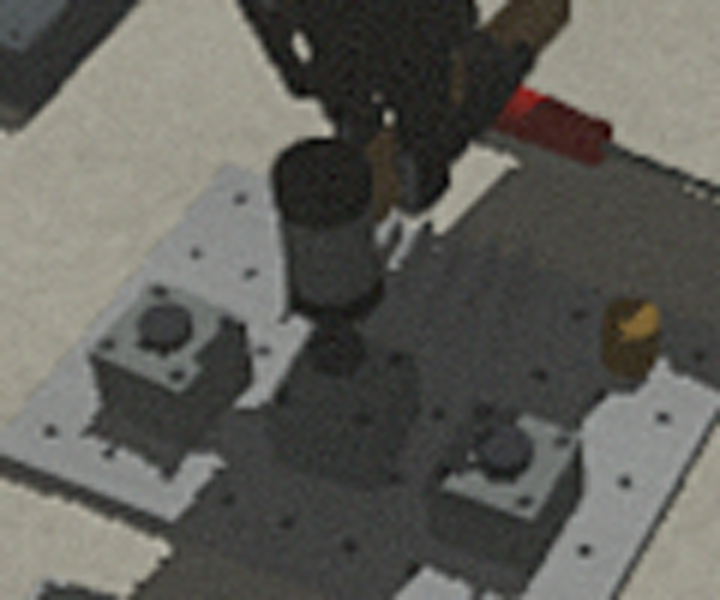

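Call:
{"name": "servo_tool", "arguments": {
  "increments": [
    {"claw":1,"x":0,"y":0,"z":-0.5,"ax":0,"ay":0,"az":0},
    {"claw":1,"x":0,"y":0,"z":-0.7,"ax":0,"ay":0,"az":0},
    {"claw":1,"x":0,"y":0,"z":-0.6,"ax":0,"ay":0,"az":0},
    {"claw":1,"x":0,"y":0,"z":0,"ax":0,"ay":0,"az":0},
    {"claw":1,"x":0,"y":0,"z":0,"ax":0,"ay":0,"az":0}
  ],
  "newtons": 120
}}

```text
clock: 10.75
tcp_pos: [0.5693, -0.0007, 0.0954]
orientation: [0.001, 0.038, 0.999, 0.0]
wrist_force: [-0.2, -0.2, -1.8]
finger_gap: 0.0198
```

Run:
```python
from h import *
st=env.get_state(); print(st['tcp_pos'],st['orientation'],st['wrist_force'])
s=snap('scene','s8.png',6,(160,140,280,240))
```

```text
[ 0.56932131 -0.00066888  0.09541233] [6.35926647e-04 3.79358066e-02 9.99279976e-01 9.40225074e-06] [-0.19221799 -0.22634505 -1.81741736]
```

View pics/s8.png

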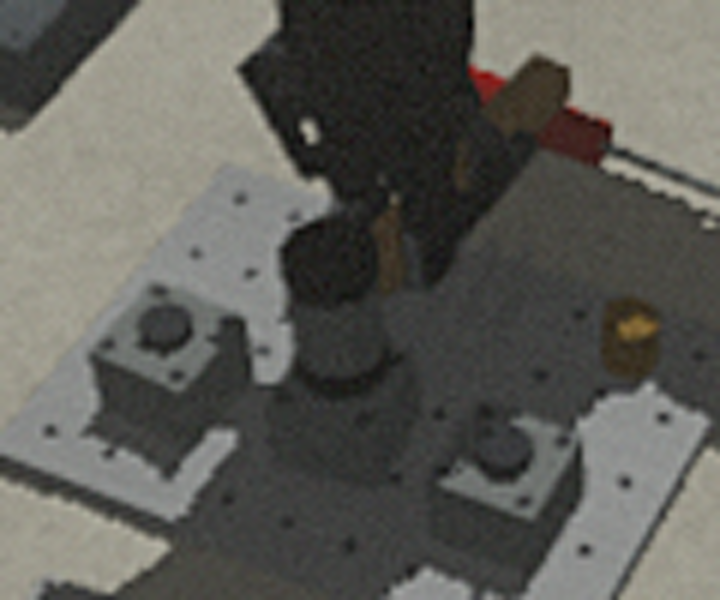

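Call:
{"name": "servo_tool", "arguments": {
  "increments": [
    {"claw":1,"x":0,"y":0,"z":-0.1,"ax":0,"ay":0,"az":0},
    {"claw":1,"x":0,"y":0,"z":0,"ax":0,"ay":0,"az":0},
    {"claw":1,"x":0,"y":0,"z":0,"ax":0,"ay":0,"az":0}
  ]
}}

```text
clock: 11.1
tcp_pos: [0.5691, -0.0007, 0.0949]
orientation: [0.001, 0.038, 0.999, -0.0]
wrist_force: [-6.6, 0.5, 12.3]
finger_gap: 0.0201
```

Call:
{"name": "servo_tool", "arguments": {
  "increments": [
    {"claw":1,"x":0,"y":0,"z":-0.08,"ax":0,"ay":0,"az":0},
    {"claw":1,"x":0,"y":0,"z":0,"ax":0,"ay":0,"az":0},
    {"claw":1,"x":0,"y":0,"z":0,"ax":0,"ay":0,"az":0}
  ]
}}

```text
clock: 11.4
tcp_pos: [0.569, -0.0006, 0.0945]
orientation: [0.001, 0.038, 0.999, -0.0]
wrist_force: [-10.3, 2.0, 22.3]
finger_gap: 0.0195
```

Call:
{"name": "servo_tool", "arguments": {
  "increments": [
    {"claw":1,"x":0,"y":0,"z":0.6,"ax":0,"ay":0,"az":0},
    {"claw":1,"x":0,"y":0,"z":0.9,"ax":0,"ay":0,"az":0},
    {"claw":1,"x":0,"y":0,"z":0.9,"ax":0,"ay":0,"az":0},
    {"claw":1,"x":0,"y":0,"z":0.9,"ax":0,"ay":0,"az":0},
    {"claw":1,"x":0,"y":0,"z":0,"ax":0,"ay":0,"az":0}
  ]
}}

```text
clock: 11.9
tcp_pos: [0.5707, -0.0008, 0.1762]
orientation: [0.003, 0.038, 0.999, -0.0]
wrist_force: [0.3, -0.3, -3.4]
finger_gap: 0.0202
```

Call:
{"name": "servo_tool", "arguments": {
  "increments": [
    {"claw":1,"x":-0.1,"y":0.5,"z":0,"ax":0,"ay":0,"az":0},
    {"claw":1,"x":-0.1,"y":0.9,"z":0,"ax":0,"ay":0,"az":0},
    {"claw":1,"x":-0.1,"y":0.9,"z":0,"ax":0,"ay":0,"az":0},
    {"claw":1,"x":-0.1,"y":0.9,"z":0,"ax":0,"ay":0,"az":0},
    {"claw":1,"x":-0.1,"y":0.9,"z":0,"ax":0,"ay":0,"az":0}
  ]
}}

```text
clock: 12.4
tcp_pos: [0.5546, 0.1034, 0.171]
orientation: [-0.002, 0.038, 0.999, 0.0]
wrist_force: [0.3, 0.3, -2.9]
finger_gap: 0.0198
```

Call:
{"name": "servo_tool", "arguments": {
  "increments": [
    {"claw":1,"x":-0.1,"y":0.9,"z":0,"ax":0,"ay":0,"az":0},
    {"claw":1,"x":-0.1,"y":0.9,"z":0,"ax":0,"ay":0,"az":0},
    {"claw":1,"x":-0.06,"y":0.9,"z":0,"ax":0,"ay":0,"az":0},
    {"claw":1,"x":0,"y":0.9,"z":0,"ax":0,"ay":0,"az":0},
    {"claw":1,"x":0,"y":0.9,"z":0,"ax":0,"ay":0,"az":0}
  ]
}}

```text
clock: 12.9
tcp_pos: [0.548, 0.2158, 0.1709]
orientation: [-0.002, 0.038, 0.999, -0.0]
wrist_force: [-0.3, 0.0, -3.0]
finger_gap: 0.0198
```

Call:
{"name": "servo_tool", "arguments": {
  "increments": [
    {"claw":1,"x":0,"y":0.9,"z":0,"ax":0,"ay":0,"az":0},
    {"claw":1,"x":0,"y":0.9,"z":0,"ax":0,"ay":0,"az":0},
    {"claw":1,"x":0,"y":0.9,"z":0,"ax":0,"ay":0,"az":0},
    {"claw":1,"x":0,"y":0,"z":0,"ax":0,"ay":0,"az":0},
    {"claw":1,"x":0,"y":0,"z":0,"ax":0,"ay":0,"az":0}
  ]
}}

```text
clock: 13.4
tcp_pos: [0.5483, 0.2824, 0.1712]
orientation: [-0.002, 0.037, 0.999, -0.001]
wrist_force: [0.0, -0.3, -2.8]
finger_gap: 0.0201
```

Run:
```python
from h import *
st=env.get_state(); print(st['tcp_pos'],st['orientation'],st['wrist_force'])
s=snap('scene','s9.png',1.5); print(env.get_state()['tcp_pos'])
def up(im,c): x0,y0,x1,y1=c; return cv2.resize(im[y0:y1,x0:x1],(400,400),interpolation=cv2.INTER_CUBIC)
show(np.clip(np.hstack([up(s,(170,160,260,250)),up(s,(290,150,380,240))])*1.6,0,255).astype(np.uint8),'c9.png',1)
```

```text
[0.54826643 0.28242856 0.17118375] [-1.62008854e-03  3.70963178e-02  9.99310136e-01 -7.01147853e-04] [ 0.04335827 -0.34951814 -2.81661449]
[0.54857414 0.2818185  0.17158272]
```

View pics/c9.png

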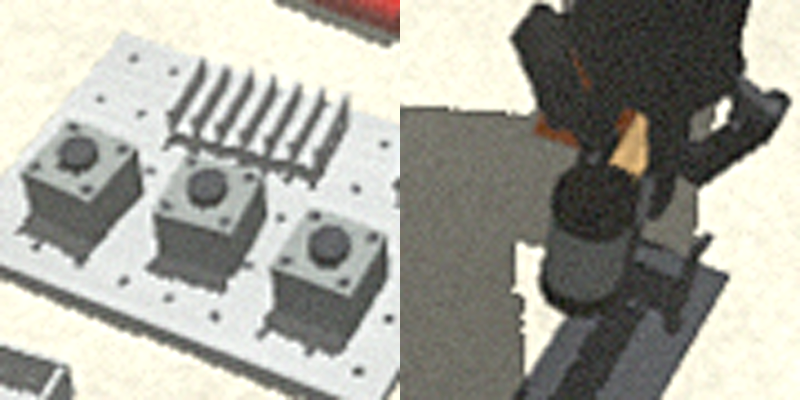

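Run:
```python
from h import *
im=cv2.imread('pics/raw_s9.png'); M=(.5486+.0452,.2818-.0035);a=np.linspace(0,2*np.pi,60)
x0,y0,x1,y1=305,165,385,225;f=10
o=cv2.resize(im[y0:y1,x0:x1],None,fx=f,fy=f,interpolation=cv2.INTER_CUBIC);o=np.clip(o*2.,0,255).astype(np.uint8)
for z in(.206,.136):
    q=((proj('scene',np.c_[M[0]+.02*np.cos(a),M[1]+.02*np.sin(a),0*a+z])-[x0,y0]+.5)*f).astype(np.int32); cv2.polylines(o,[q],True,(0,0,255),1)
cv2.imwrite('pics/o3.png',o)
```

```text
(no output)
```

View pics/o3.png

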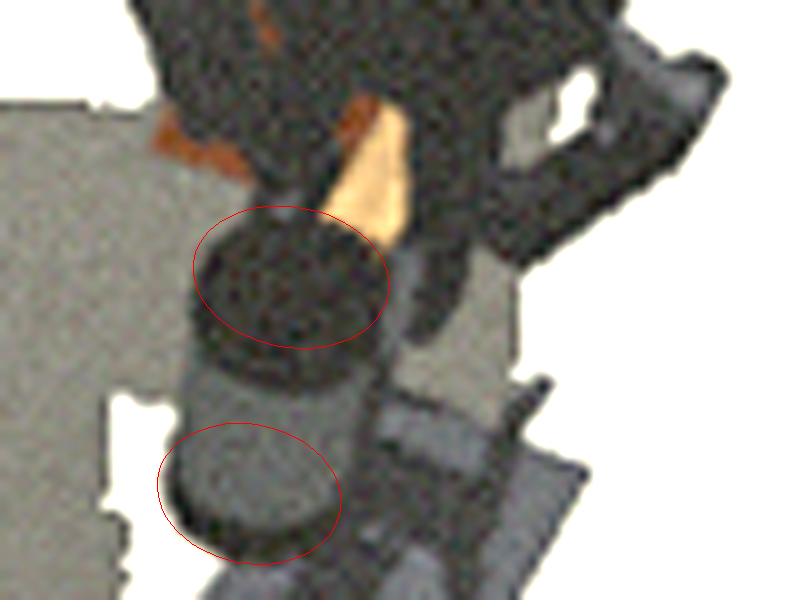

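Call:
{"name": "servo_tool", "arguments": {
  "increments": [
    {"claw":1,"x":0,"y":0.14,"z":0,"ax":0,"ay":0,"az":0},
    {"claw":1,"x":0,"y":0,"z":-0.8,"ax":0,"ay":0,"az":0},
    {"claw":1,"x":0,"y":0,"z":-1,"ax":0,"ay":0,"az":0},
    {"claw":1,"x":0,"y":0,"z":-0.6,"ax":0,"ay":0,"az":0},
    {"claw":1,"x":0,"y":0,"z":0,"ax":0,"ay":0,"az":0}
  ]
}}

```text
clock: 13.95
tcp_pos: [0.548, 0.2841, 0.1105]
orientation: [-0.003, 0.039, 0.999, -0.001]
wrist_force: [-1.1, -0.8, -2.9]
finger_gap: 0.0198
```

Run:
```python
from h import *
st=env.get_state(); print(st['tcp_pos'],st['orientation'],st['wrist_force'])
s=snap('scene','s10.png',6,(290,150,390,250)); print(env.get_state()['tcp_pos'])
```

```text
[0.54797253 0.28406354 0.11052395] [-2.51663978e-03  3.85368612e-02  9.99253548e-01 -9.60917496e-04] [-1.07065812 -0.76243578 -2.91258639]
[0.54895518 0.28449673 0.11220557]
```

View pics/s10.png

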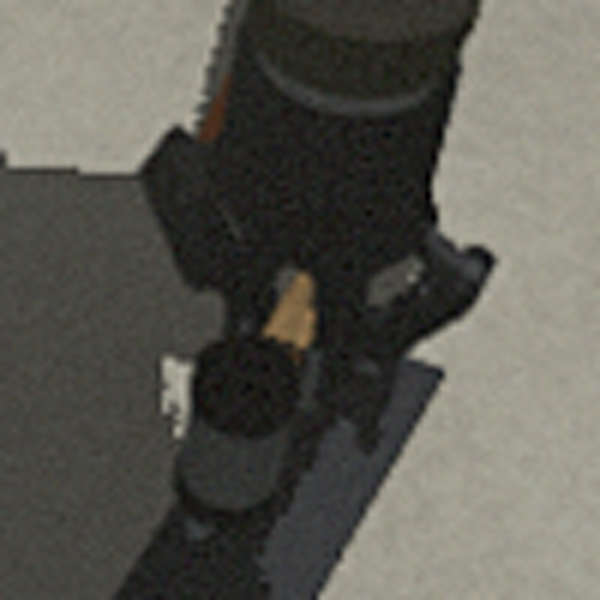

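Call:
{"name": "servo_tool", "arguments": {
  "increments": [
    {"claw":1,"x":0,"y":0.04,"z":-0.6,"ax":0,"ay":0,"az":0},
    {"claw":1,"x":0,"y":0,"z":-0.7,"ax":0,"ay":0,"az":0},
    {"claw":1,"x":0,"y":0,"z":-0.7,"ax":0,"ay":0,"az":0},
    {"claw":1,"x":0,"y":0,"z":-0.6,"ax":0,"ay":0,"az":0},
    {"claw":1,"x":0,"y":0,"z":0,"ax":0,"ay":0,"az":0}
  ]
}}

```text
clock: 14.5
tcp_pos: [0.5493, 0.286, 0.0475]
orientation: [-0.001, 0.038, 0.999, -0.0]
wrist_force: [-0.2, -0.2, -3.0]
finger_gap: 0.0201
```

Call:
{"name": "servo_tool", "arguments": {
  "increments": [
    {"claw":1,"x":0,"y":0,"z":-0.1,"ax":0,"ay":0,"az":0},
    {"claw":1,"x":0,"y":0,"z":0,"ax":0,"ay":0,"az":0},
    {"claw":1,"x":0,"y":0,"z":0,"ax":0,"ay":0,"az":0}
  ]
}}

```text
clock: 14.8
tcp_pos: [0.5507, 0.2867, 0.0471]
orientation: [0.001, 0.038, 0.999, 0.0]
wrist_force: [0.2, 0.4, -3.0]
finger_gap: 0.0198
```

Call:
{"name": "servo_tool", "arguments": {
  "increments": [
    {"claw":1,"x":-0.03,"y":-0.02,"z":-0.1,"ax":0,"ay":0,"az":0},
    {"claw":1,"x":0,"y":0,"z":-0.1,"ax":0,"ay":0,"az":0},
    {"claw":1,"x":0,"y":0,"z":0,"ax":0,"ay":0,"az":0},
    {"claw":1,"x":0,"y":0,"z":0,"ax":0,"ay":0,"az":0}
  ]
}}

```text
clock: 15.2
tcp_pos: [0.5493, 0.286, 0.0415]
orientation: [0.0, 0.038, 0.999, 0.0]
wrist_force: [-1.5, -0.7, 3.1]
finger_gap: 0.02
```

Call:
{"name": "servo_tool", "arguments": {
  "increments": [
    {"claw":0.6,"x":0,"y":0,"z":0,"ax":0,"ay":0,"az":0},
    {"claw":0.4,"x":0,"y":0,"z":0,"ax":0,"ay":0,"az":0},
    {"claw":0,"x":0,"y":0,"z":0,"ax":0,"ay":0,"az":0},
    {"claw":0,"x":0,"y":0,"z":0,"ax":0,"ay":0,"az":0},
    {"claw":0,"x":0,"y":0,"z":0,"ax":0,"ay":0,"az":0}
  ]
}}

```text
clock: 15.7
tcp_pos: [0.5491, 0.2859, 0.0408]
orientation: [0.0, 0.038, 0.999, 0.0]
wrist_force: [0.0, 0.1, 0.3]
finger_gap: 0.0856
```

Call:
{"name": "servo_tool", "arguments": {
  "increments": [
    {"claw":0,"x":0,"y":0,"z":0.8,"ax":0,"ay":0,"az":0},
    {"claw":0,"x":0,"y":0,"z":1,"ax":0,"ay":0,"az":0},
    {"claw":0,"x":0,"y":0,"z":1,"ax":0,"ay":0,"az":0},
    {"claw":0,"x":0,"y":0,"z":1,"ax":0,"ay":0,"az":0},
    {"claw":0,"x":0,"y":0,"z":1,"ax":0,"ay":0,"az":0}
  ]
}}

```text
clock: 16.2
tcp_pos: [0.549, 0.2859, 0.1618]
orientation: [-0.0, 0.038, 0.999, 0.0]
wrist_force: [0.6, -0.4, -0.2]
finger_gap: 0.0857
```

Call:
{"name": "servo_tool", "arguments": {
  "increments": [
    {"claw":0,"x":0,"y":-0.6,"z":0.8,"ax":0,"ay":0,"az":-0.5},
    {"claw":0,"x":-0.2,"y":-1,"z":0.4,"ax":0,"ay":0,"az":-0.9},
    {"claw":0,"x":-0.2,"y":-1,"z":0,"ax":0,"ay":0,"az":-0.9},
    {"claw":0,"x":-0.2,"y":-1,"z":0,"ax":0,"ay":0,"az":-0.9},
    {"claw":0,"x":-0.2,"y":-1,"z":0,"ax":0,"ay":0,"az":-0.9}
  ]
}}

```text
clock: 16.7
tcp_pos: [0.5288, 0.1701, 0.191]
orientation: [0.0, 0.321, 0.947, 0.0]
wrist_force: [-0.3, -0.1, -0.5]
finger_gap: 0.0854
```

Run:
```python
from h import *
st=env.get_state(); print(st['tcp_pos'],st['joint_pos'])
s=snap('scene','s11.png',1.5); t=snap('top','t11.png',1.5)
def up(im,c): x0,y0,x1,y1=c; return cv2.resize(im[y0:y1,x0:x1],(400,400),interpolation=cv2.INTER_CUBIC)
s0=cv2.imread('pics/raw_s0.png')[:,:,::-1]
show(np.clip(np.hstack([up(s0,(290,180,380,270)),up(s,(290,180,380,270))])*1.6,0,255).astype(np.uint8),'c11.png',1)
```

```text
[0.52884688 0.17005646 0.19098982] [ 1.66615165e-01  2.98175402e-01 -1.16585796e-01  1.15551949e+00
 -1.87538245e-05  8.19824522e-01]
```

View pics/c11.png

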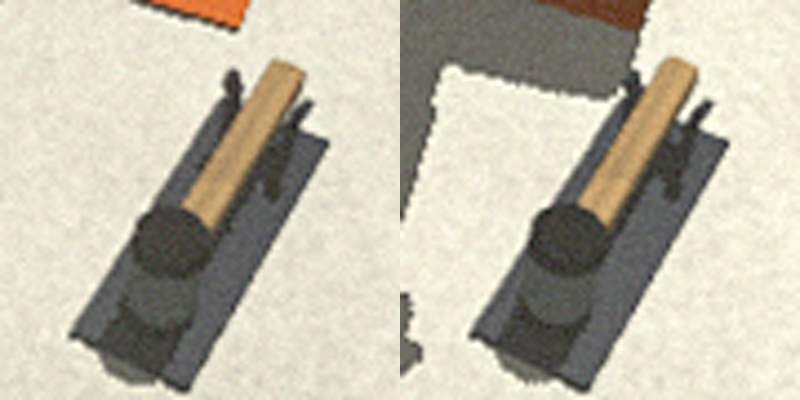

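View pics/t11.png

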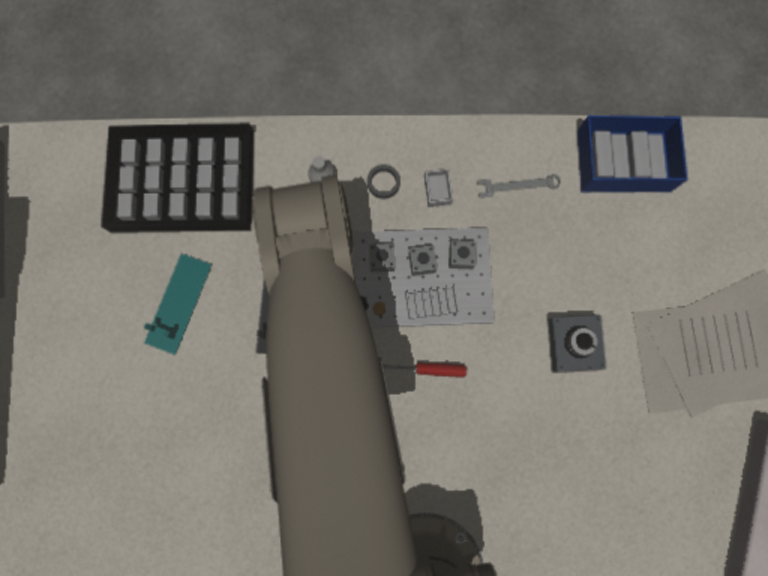

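Call:
{"name": "servo_tool", "arguments": {
  "increments": [
    {"claw":0,"x":-0.16,"y":-1,"z":0,"ax":0,"ay":0,"az":-0.4},
    {"claw":0,"x":-0.16,"y":-1,"z":0,"ax":0,"ay":0,"az":-0.4},
    {"claw":0,"x":-0.16,"y":-1,"z":0,"ax":0,"ay":0,"az":-0.4},
    {"claw":0,"x":-0.16,"y":-1,"z":0,"ax":0,"ay":0,"az":-0.4},
    {"claw":0,"x":-0.16,"y":-1,"z":0,"ax":0,"ay":0,"az":-0.4}
  ]
}}

```text
clock: 17.3
tcp_pos: [0.5093, 0.0456, 0.1909]
orientation: [0.0, 0.447, 0.894, 0.0]
wrist_force: [0.0, -1.1, -0.1]
finger_gap: 0.0857
```

Call:
{"name": "servo_tool", "arguments": {
  "increments": [
    {"claw":0,"x":-0.16,"y":-1,"z":0,"ax":0,"ay":0,"az":-0.4},
    {"claw":0,"x":-0.16,"y":-1,"z":0,"ax":0,"ay":0,"az":-0.4},
    {"claw":0,"x":-0.16,"y":-1,"z":0,"ax":0,"ay":0,"az":-0.4},
    {"claw":0,"x":-0.16,"y":-1,"z":0,"ax":0,"ay":0,"az":-0.4},
    {"claw":0,"x":-0.16,"y":-1,"z":0,"ax":0,"ay":0,"az":-0.4}
  ]
}}

```text
clock: 17.8
tcp_pos: [0.4894, -0.0795, 0.1909]
orientation: [0.0, 0.567, 0.823, 0.0]
wrist_force: [-0.2, 0.3, -0.3]
finger_gap: 0.0853
```

Call:
{"name": "servo_tool", "arguments": {
  "increments": [
    {"claw":0,"x":-0.16,"y":-1,"z":0,"ax":0,"ay":0,"az":-0.4},
    {"claw":0,"x":-0.16,"y":-1,"z":0,"ax":0,"ay":0,"az":-0.4},
    {"claw":0,"x":-0.16,"y":-1,"z":0,"ax":0,"ay":0,"az":-0.4},
    {"claw":0,"x":-0.16,"y":-1,"z":0,"ax":0,"ay":0,"az":-0.4},
    {"claw":0,"x":-0.16,"y":-1,"z":0,"ax":0,"ay":0,"az":-0.4}
  ]
}}

```text
clock: 18.3
tcp_pos: [0.4695, -0.2047, 0.1909]
orientation: [0.0, 0.677, 0.736, 0.0]
wrist_force: [0.9, 0.1, -0.3]
finger_gap: 0.085
```

Call:
{"name": "servo_tool", "arguments": {
  "increments": [
    {"claw":0,"x":-0.16,"y":-1,"z":0,"ax":0,"ay":0,"az":-0.4},
    {"claw":0,"x":-0.16,"y":-1,"z":0,"ax":0,"ay":0,"az":-0.4},
    {"claw":0,"x":-0.16,"y":-1,"z":-0.5,"ax":0,"ay":0,"az":0},
    {"claw":0,"x":-0.16,"y":-1,"z":-0.5,"ax":0,"ay":0,"az":0},
    {"claw":0,"x":-0.16,"y":-0.3,"z":0,"ax":0,"ay":0,"az":0}
  ]
}}

```text
clock: 18.8
tcp_pos: [0.4488, -0.3129, 0.1641]
orientation: [-0.001, 0.717, 0.697, -0.0]
wrist_force: [0.1, 0.3, -1.1]
finger_gap: 0.0853
```

Call:
{"name": "servo_tool", "arguments": {
  "increments": [
    {"claw":0,"x":0,"y":0,"z":0,"ax":0,"ay":0,"az":0},
    {"claw":0,"x":0,"y":0,"z":0,"ax":0,"ay":0,"az":0}
  ]
}}

```text
clock: 19.0
tcp_pos: [0.4494, -0.3109, 0.1662]
orientation: [0.0, 0.716, 0.698, 0.0]
wrist_force: [-0.2, 1.0, -0.3]
finger_gap: 0.0859
```

Run:
```python
from h import *
st=env.get_state(); print(st['tcp_pos'],st['joint_pos'],st['orientation'])
s=snap('scene','s12.png',6,(125,70,205,150)); t=snap('top','t12.png',1.5)
t0=cv2.imread('pics/raw_t0.png')[:,:,::-1]
def up(im,c): x0,y0,x1,y1=c; return cv2.resize(im[y0:y1,x0:x1],(400,400),interpolation=cv2.INTER_CUBIC)
show(np.clip(np.hstack([up(t0,(150,165,230,245)),up(t,(150,165,230,245))])*1.6,0,255).astype(np.uint8),'c12.png',1)
```

```text
[ 0.44942947 -0.31092511  0.16624777] [-7.52444624e-01  2.96322457e-01 -1.82065125e-01  1.09227182e+00
  5.99858163e-04  8.44454667e-01] [5.45950362e-05 7.16275039e-01 6.97818009e-01 3.02760170e-04]
```

View pics/s12.png

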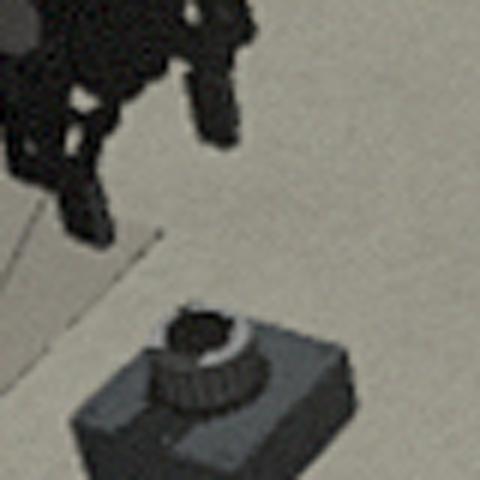

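View pics/c12.png

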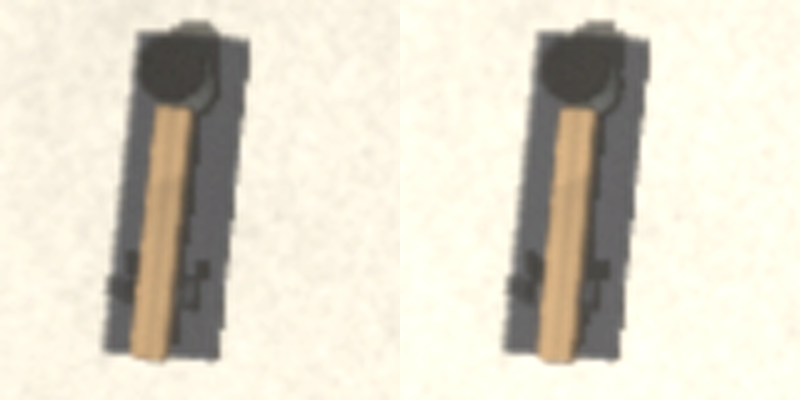

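View pics/t12.png

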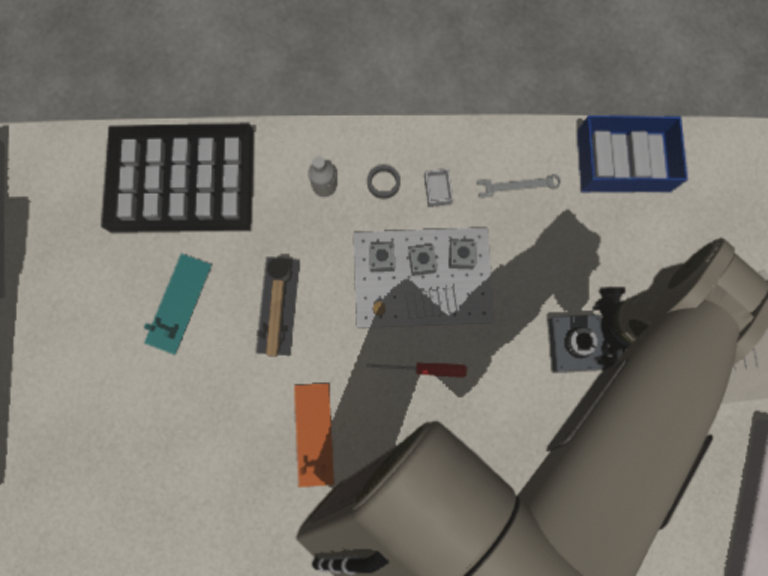

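Run:
```python
from h import *
for f in('raw_t2.png','raw_t5.png'):
    im=cv2.imread('pics/'+f); g=cv2.cvtColor(im,6)[205:250,365:415]
    n,l,st,c=cv2.connectedComponentsWithStats((g>95).astype(np.uint8))  # lit ring
    m=None
    for i in range(1,n):
        if 40<st[i,4]<700:
            cs=cv2.findContours((l==i).astype(np.uint8),0,1)[0][0]; ctr,r=cv2.minEnclosingCircle(cs); print(f,st[i],np.array(ctr)+[365,205],r,onz('top',ctr[0]+365,ctr[1]+205,.074))
    n,l,st,c=cv2.connectedComponentsWithStats((g<48).astype(np.uint8))
    for i in range(1,n):
        if st[i,4]>30: print('dark',st[i],c[i]+[365,205],onz('top',*(c[i]+[365,205]),.077))
cv2.imwrite('pics/c13.png',cv2.resize(im[205:250,365:415],None,fx=12,fy=12,interpolation=2))
K,_,T=cal('top'); print('px/mm',K[0,0]/1.23/1000*26)
```

```text
raw_t2.png [ 16  14  18  18 131] [389.18333244 227.26666641] 8.907292366027832 [ 0.44402494 -0.31307865  0.074     ]
dark [ 2 10  3 32 39] [368.07692308 230.51282051] [ 0.43516319 -0.24952382  0.077     ]
dark [12 13 10 20 47] [379.89361702 226.95744681] [ 0.44501206 -0.2847574   0.077     ]
dark [20 18  9  9 73] [389. 227.] [ 0.44453423 -0.31160499  0.077     ]
raw_t5.png [ 16  14  18  18 134] [389.21999931 227.21999931] 8.909466743469238 [ 0.44415947 -0.31319519  0.074     ]
dark [ 2 10  3 32 38] [368.10526316 230.84210526] [ 0.43420972 -0.24955867  0.077     ]
dark [12 13  8 15 34] [379.20588235 224.        ] [ 0.45363433 -0.28320662  0.077     ]
dark [20 18  9  9 73] [389. 227.] [ 0.44453423 -0.31160499  0.077     ]
px/mm 9.047145560476912
```

View pics/c13.png

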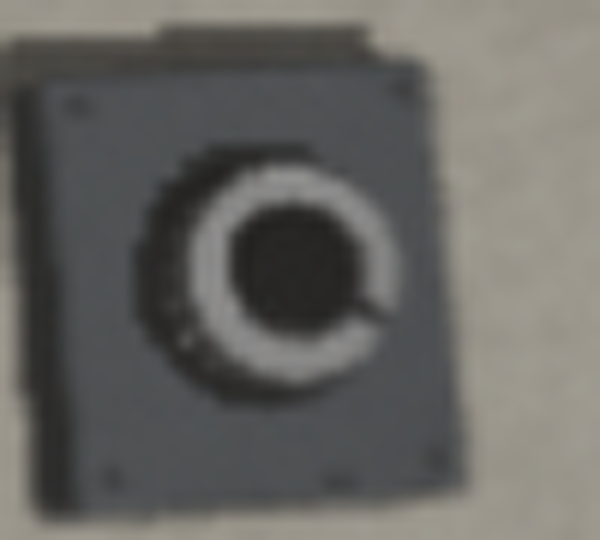

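Call:
{"name": "servo_tool", "arguments": {
  "increments": [
    {"claw":0,"x":-0.2,"y":-0.08,"z":-0.6,"ax":0,"ay":0,"az":0},
    {"claw":0,"x":0,"y":0,"z":-0.8,"ax":0,"ay":0,"az":0},
    {"claw":0,"x":0,"y":0,"z":-0.8,"ax":0,"ay":0,"az":0},
    {"claw":0,"x":0,"y":0,"z":-0.6,"ax":0,"ay":0,"az":0},
    {"claw":0,"x":0,"y":0,"z":0,"ax":0,"ay":0,"az":0}
  ]
}}

```text
clock: 19.6
tcp_pos: [0.4434, -0.3116, 0.0943]
orientation: [-0.002, 0.716, 0.698, 0.0]
wrist_force: [-0.6, 0.6, 0.4]
finger_gap: 0.0855
```

Run:
```python
from h import *
st=env.get_state(); print(st['tcp_pos'],st['wrist_force'])
s=snap('scene','s14.png',6,(120,70,210,160)); print(env.get_state()['tcp_pos'])
```

```text
[ 0.44336473 -0.31160248  0.09433363] [-0.63063456  0.61961197  0.39294895]
[ 0.44395079 -0.31230483  0.09556608]
```

View pics/s14.png

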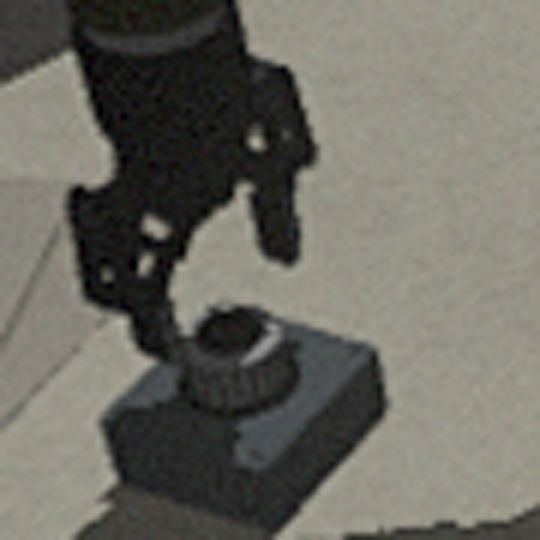

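Call:
{"name": "servo_tool", "arguments": {
  "increments": [
    {"claw":0,"x":0.02,"y":0,"z":-0.5,"ax":0,"ay":0,"az":0},
    {"claw":0,"x":0,"y":0,"z":-0.6,"ax":0,"ay":0,"az":0},
    {"claw":0,"x":0,"y":0,"z":0,"ax":0,"ay":0,"az":0},
    {"claw":0.2,"x":0,"y":0,"z":0,"ax":0,"ay":0,"az":0},
    {"claw":0.3,"x":0,"y":0,"z":0,"ax":0,"ay":0,"az":0}
  ],
  "newtons": 40
}}

```text
clock: 20.15
tcp_pos: [0.4451, -0.3139, 0.0692]
orientation: [0.001, 0.717, 0.698, 0.0]
wrist_force: [-0.1, -0.3, 0.4]
finger_gap: 0.0603
```

Call:
{"name": "servo_tool", "arguments": {
  "increments": [
    {"claw":0.5,"x":0,"y":0,"z":0,"ax":0,"ay":0,"az":0},
    {"claw":0.6,"x":0,"y":0,"z":0,"ax":0,"ay":0,"az":0},
    {"claw":0.6,"x":0,"y":0,"z":0,"ax":0,"ay":0,"az":0},
    {"claw":0.6,"x":0,"y":0,"z":0,"ax":0,"ay":0,"az":0}
  ]
}}

```text
clock: 20.55
tcp_pos: [0.4441, -0.3141, 0.0695]
orientation: [0.0, 0.717, 0.697, -0.001]
wrist_force: [-3.4, -0.4, 6.2]
finger_gap: 0.0505
```

Run:
```python
from h import *
st=env.get_state(); print(st['tcp_pos'],st['wrist_force'],st['ft_torque'],st['finger_gap'],st['orientation'])
s=snap('scene','s15.png',6,(120,70,210,160)); print(env.get_state()['tcp_pos'])
```

```text
[ 0.4441124  -0.31405672  0.06948202] [-3.40236217 -0.3861079   6.23054487] [-0.01121364  0.74260158 -0.01172633] 0.05046978866702044 [ 3.24400217e-04  7.16732604e-01  6.97347713e-01 -6.60549187e-04]
[ 0.44413897 -0.31405867  0.06948353]
```

View pics/s15.png

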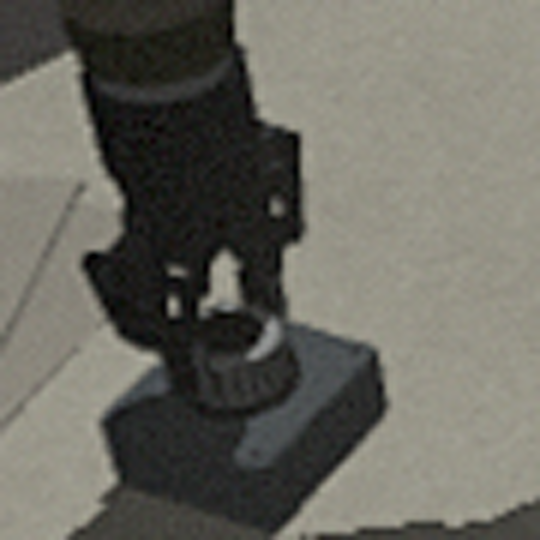

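Call:
{"name": "servo_tool", "arguments": {
  "increments": [
    {"claw":0.6,"x":0,"y":0.04,"z":0,"ax":0,"ay":0,"az":-0.5},
    {"claw":0.6,"x":0,"y":0,"z":0,"ax":0,"ay":0,"az":-0.6},
    {"claw":0.6,"x":0,"y":0,"z":0,"ax":0,"ay":0,"az":-0.6},
    {"claw":0.6,"x":0,"y":0,"z":0,"ax":0,"ay":0,"az":-0.6},
    {"claw":0.6,"x":0,"y":0,"z":0,"ax":0,"ay":0,"az":-0.6}
  ]
}}

```text
clock: 21.1
tcp_pos: [0.4436, -0.3139, 0.0695]
orientation: [0.001, 0.843, 0.537, -0.002]
wrist_force: [-6.0, -3.1, 5.7]
finger_gap: 0.0504
```

Call:
{"name": "servo_tool", "arguments": {
  "increments": [
    {"claw":0.6,"x":0,"y":0,"z":0,"ax":0,"ay":0,"az":-0.6},
    {"claw":0.6,"x":0,"y":0,"z":0,"ax":0,"ay":0,"az":-0.6},
    {"claw":0.6,"x":0,"y":0,"z":0,"ax":0,"ay":0,"az":-0.6},
    {"claw":0.6,"x":0,"y":0,"z":0,"ax":0,"ay":0,"az":-0.6},
    {"claw":0.6,"x":0,"y":0,"z":0,"ax":0,"ay":0,"az":-0.6}
  ]
}}

```text
clock: 21.6
tcp_pos: [0.4432, -0.3135, 0.0694]
orientation: [0.001, 0.937, 0.35, -0.002]
wrist_force: [-7.5, -1.6, 7.8]
finger_gap: 0.0505
```

Run:
```python
from h import *
st=env.get_state(); q=st['orientation'];print(st['tcp_pos'],st['wrist_force'],st['ft_torque'],st['joint_pos'],2*np.arctan2(q[2],q[1]))
```

```text
[ 0.44316351 -0.31353527  0.06944384] [-7.54154313 -1.60126948  7.81683556] [-0.32611271  1.41847837  0.11721792] [-0.76175016  0.3733626  -0.33109787  0.86649713 -0.00359006  1.66442935] 0.7154134346847143
```

Call:
{"name": "servo_tool", "arguments": {
  "increments": [
    {"claw":0.6,"x":0,"y":0,"z":0,"ax":0,"ay":0,"az":-0.5},
    {"claw":0.6,"x":0,"y":0,"z":0,"ax":0,"ay":0,"az":-0.5},
    {"claw":0.6,"x":0,"y":0,"z":0,"ax":0,"ay":0,"az":-0.3},
    {"claw":0.6,"x":0,"y":0,"z":0,"ax":0,"ay":0,"az":0}
  ]
}}

```text
clock: 22.0
tcp_pos: [0.443, -0.3134, 0.0695]
orientation: [0.001, 0.964, 0.265, -0.002]
wrist_force: [-7.6, -1.6, 6.6]
finger_gap: 0.0505
```

Run:
```python
from h import *
st=env.get_state(); q=st['orientation'];print(st['tcp_pos'],st['wrist_force'],st['ft_torque'],2*np.arctan2(q[2],q[1]))
s=snap('scene','s16.png',6,(120,70,210,160))
```

```text
[ 0.44301503 -0.3133599   0.06947516] [-7.60371276 -1.63155333  6.58691795] [-0.2636443   1.54999802  0.33049626] 0.5373797285280891
```

View pics/s16.png

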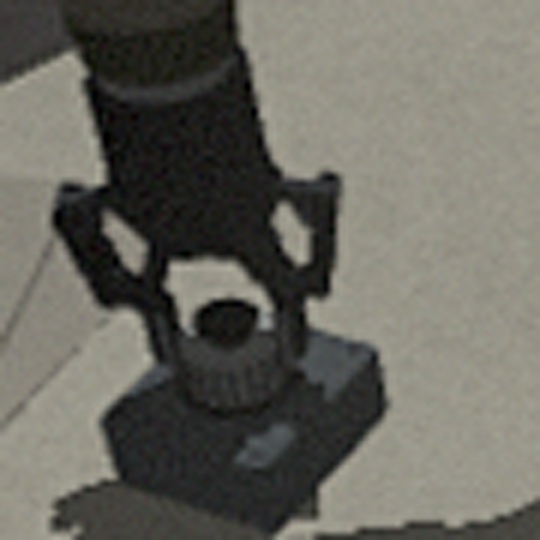

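Call:
{"name": "servo_tool", "arguments": {
  "increments": [
    {"claw":0.6,"x":0,"y":0,"z":0,"ax":0,"ay":0,"az":-0.3},
    {"claw":0.6,"x":0,"y":0,"z":0,"ax":0,"ay":0,"az":-0.3},
    {"claw":0.6,"x":0,"y":0,"z":0,"ax":0,"ay":0,"az":0}
  ]
}}

```text
clock: 22.35
tcp_pos: [0.4446, -0.3125, 0.0694]
orientation: [0.0, 0.974, 0.226, 0.0]
wrist_force: [-2.9, 1.3, 5.8]
finger_gap: 0.0508
```

Run:
```python
from h import *
st=env.get_state(); q=st['orientation'];print(st['tcp_pos'],st['wrist_force'],st['ft_torque'],2*np.arctan2(q[2],q[1]))
```

```text
[ 0.44463704 -0.31245721  0.0694155 ] [-2.91845373  1.27039168  5.84304205] [0.36453203 0.40614601 0.7058892 ] 0.45593339758945506
```

Torque rose to 0.7 N m against the end stop (slipping in the pads). Release and rise.

Call:
{"name": "servo_tool", "arguments": {
  "increments": [
    {"claw":0.4,"x":0,"y":0,"z":0,"ax":0,"ay":0,"az":0},
    {"claw":0,"x":0,"y":0,"z":0,"ax":0,"ay":0,"az":0},
    {"claw":0,"x":0,"y":0,"z":0,"ax":0,"ay":0,"az":0},
    {"claw":0,"x":0,"y":0,"z":0,"ax":0,"ay":0,"az":0},
    {"claw":0,"x":0,"y":0,"z":0.3,"ax":0,"ay":0,"az":0}
  ]
}}

```text
clock: 22.85
tcp_pos: [0.444, -0.3121, 0.075]
orientation: [-0.001, 0.974, 0.225, -0.001]
wrist_force: [-0.3, 0.3, -0.2]
finger_gap: 0.0853
```

Call:
{"name": "servo_tool", "arguments": {
  "increments": [
    {"claw":0,"x":0,"y":0,"z":0.8,"ax":0,"ay":0,"az":0},
    {"claw":0,"x":0,"y":0,"z":1,"ax":0,"ay":0,"az":0},
    {"claw":0,"x":0,"y":0,"z":1,"ax":0,"ay":0,"az":0},
    {"claw":0,"x":0,"y":0,"z":1,"ax":0,"ay":0,"az":0},
    {"claw":0,"x":0,"y":0,"z":1,"ax":0,"ay":0,"az":0}
  ]
}}

```text
clock: 23.35
tcp_pos: [0.4446, -0.3126, 0.1974]
orientation: [0.0, 0.974, 0.225, 0.0]
wrist_force: [0.4, 0.2, 0.1]
finger_gap: 0.0853
```

Call:
{"name": "servo_tool", "arguments": {
  "increments": [
    {"claw":0,"x":-0.4,"y":-1,"z":0.3,"ax":0,"ay":0,"az":0},
    {"claw":0,"x":-0.6,"y":-1,"z":0,"ax":0,"ay":0,"az":0},
    {"claw":0,"x":-0.6,"y":-1,"z":0,"ax":0,"ay":0,"az":0},
    {"claw":0,"x":-0.6,"y":-1,"z":0,"ax":0,"ay":0,"az":0},
    {"claw":0,"x":0,"y":0,"z":0,"ax":0,"ay":0,"az":0}
  ]
}}

```text
clock: 23.85
tcp_pos: [0.3881, -0.4155, 0.2037]
orientation: [0.001, 0.975, 0.224, -0.0]
wrist_force: [0.7, -0.5, 0.9]
finger_gap: 0.0853
```

Run:
```python
from h import *
st=env.get_state();print(st['tcp_pos'],st['wrist_force'],st['clock'])
s=snap('scene','s17.png',1.5);t=snap('top','t17.png',1.5)
def up(im,c): x0,y0,x1,y1=c; return cv2.resize(im[y0:y1,x0:x1],(400,300),interpolation=cv2.INTER_CUBIC)
s0=cv2.imread('pics/raw_s0.png')[:,:,::-1];s5=cv2.imread('pics/raw_s5.png')[:,:,::-1]
a=np.hstack([up(s0,(130,105,190,150)),up(s,(130,105,190,150))]);b=np.hstack([up(s5,(130,105,190,150)),up(t,(365,205,417,244))])
show(np.clip(np.vstack([a,b])*1.6,0,255).astype(np.uint8),'c17.png',1)
```

```text
[ 0.38814203 -0.41553749  0.20371518] [ 0.65405907 -0.52453401  0.8642799 ] 23.85
```

View pics/c17.png

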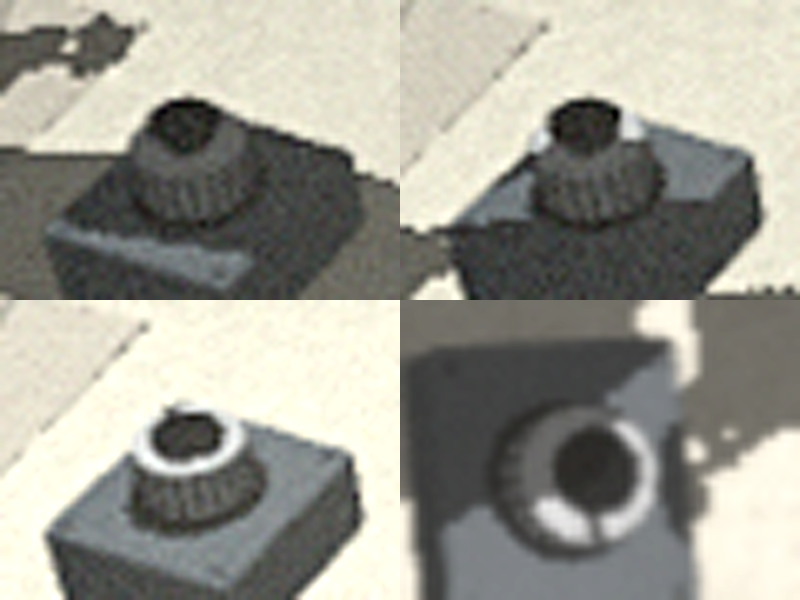

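View pics/s17.png

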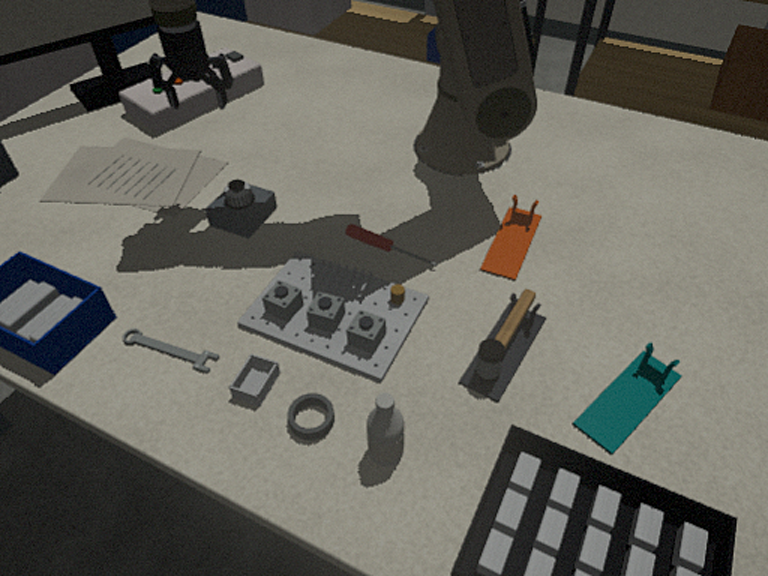

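View pics/t17.png

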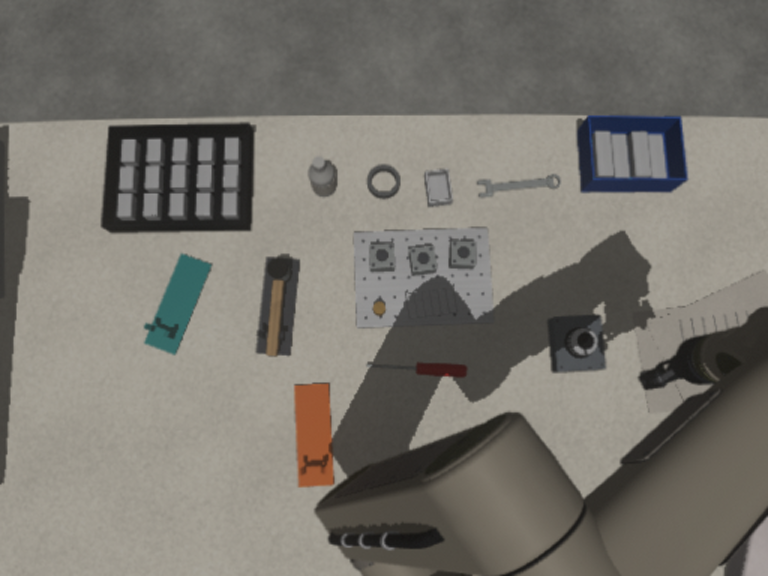

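```bash
python3 -c "
from workcell import env
print(env.hand_in())"
```

```text
the job is handed in; nothing more can be done
None
```

I did all six steps in order and handed the job in at about 24 s of the 61 s allowed. No verdict came back, so what follows is from my own checks.

- **Stop button pressed:** pushed down until it bottomed, at 24 N with the button top stalled at about 80 mm.
- **Pin:** the mallet was commanded down at about 0.15 m/s. A firm press with the mallet afterwards met a hard stop at over 20 N. In the picture the pin's head sits as low as on the other two blocks. I could not read the pin's speed directly.
- **Mallet:** it is back on its rest and released. Its head is within about 2 mm of where it started, and the handle lies along the rest, slightly straighter than before.
- **Collar:** turned clockwise by 1.0 rad, then held against its end stop as the torque rose to 0.7 N m. In the last pictures the button stands as high as at the start and the collar's notch is back in its first position.
- **Bystanders and gripper:** the bystanders look unmoved in the last pictures, and the gripper is clear of everything.

One disagreement: the scene camera's calibration was off by 1 to 2 pixels (about 3 mm) from the top camera's, so I relied mainly on the top camera for positions.

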